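# Load the slide-scanner magazine

## Robot

A 7-joint arm with a two-finger parallel gripper is mounted at the origin on the work surface. World frame = base frame: x ahead of the robot, y to its left, z up, the work surface at z = 0. Lengths are in m, angles in rad, forces in N, time in s.
With the tool pointing down it reaches from about 0.4 to 0.85 m from the base axis. Payload 4.5 kg.
Tool frame: the origin (TCP) lies at the very end of the fingers, on their centre line; the grasp point (between the pads) lies 19 mm behind it; z points along the fingers, y is the line along which they close (so a half turn about z gives the same grasp; the last joint's range is limited). The gripper opens to 88 mm and grips with 3 to 60 N. Pads are 18 mm wide; open, the fingers measure 123 mm over their backs; the gripper's body (75 mm by 187 mm) begins 45 mm behind the grasp point.
Start: joints at [-1.296, 0.689, -0.195, 1.565, 0.157, 0.902, -0.215], TCP at [0.149, 0.607, 0.239] pointing down, gripper open.
Joint ranges: [-3.01, 3.01], [-0.46, 2.08], [-1.47, 1.51], [0.13, 2.56], [-1, 4.14], [0.04, 2.09], [-2.66, 2.66]. Speed limits (rad/s): [2.57, 2.57, 3.14, 3.14, 3.14, 3.14, 3.14].

## Interface

Orientations are given as a unit quaternion [x, y, z, w].
In Python, from plant import r gives the robot as it stands. The module is installed in compiled form; this text tells all that it offers.
- The arm moves only by the shell command python3 -m pendant 'ROWS' [FORCE]. ROWS is JSON, one flat list of numbers, 7 for each row, row after row: the opening, from 0 (shut) to 1 (fully open), then the shift along the tool's x, y, z scaled (see below), then the turn, a rotation vector about the tool's x, y, z scaled (see below). A call has 1 to 12 rows; each row is the pose to reach, as a shift and turn from the pose commanded when the call began, along the tool's axes at that moment; what a row does not reach only later rows make up. The controller multiplies each number of a shift by 0.15 m and each number of a turn by pi/2 rad. A row lasts 1/10 s, in which the tool goes at most 50 mm and 8.59 degrees, less where a joint would pass 70% of its speed; a pose out of reach is approached as far as the arm can. A call with a number of a shift or a turn outside -1 to 1 is refused whole. A call with a gripper value outside its range is refused whole. The fingers move at their own pace and stop on an object; FORCE is the grip in N (left out, the last holds). Time passes only in rows, so rows that repeat a pose let the fingers close. It gives the time, the measured TCP pose, the force, the opening and the grip force at its end, in the units of the state.
- r.get_state(): the state, without advancing time (a new reading comes with each control period).
- r.snapshot(name): name is "scene" or "top" or "wrist"; returns a dict with "img" (420x560x3 uint8, red, green, blue), "mtx" (3x3 intrinsics, pixels), "cam_to_world" (4x4, takes a point from camera to world coordinates). Camera axes: x right, y up, looking along -z (the intrinsics and any distortion apply to the point x, -y, -z); pixel columns grow to the right and rows downward; lengths in m; the calibration is good to about 2 mm. The wrist camera is an equidistant fisheye: a pixel r from the principal point sees the ray r / f radians off the axis. A picture is of the moment at which its call begins. There is no depth.
- r.finish_job(): hands the job in; it is judged then, once.
The state is a dict: "clock": time; "q": joint angles; "qd": joint speeds; "joint_torque": joint torques, N m; "tool_pos": TCP position; "eef_rot": TCP orientation; "contact_force": force on the tool from outside, world axes, zero at the start; "moment": the same for the moment, N m; "opening": opening from 0.0 (shut) to 1.0 (fully open); "finger_force": force on a finger pad.
Only numpy, scipy, OpenCV 4.12 (cv2) and the standard library are available. Lean on these libraries where they do the work, as an engineer would, in place of code of your own. Each camera call takes 0.05 s, during which the arm holds its last target. There are 200 camera calls.

## Task

Load the two loose slide cassettes from the black mat into the two empty pockets of the sloping scanner magazine, one in each, white lid end up, and press each one down until it is fully home against the stiff sliding floor of its pocket. One of them stands in the lane; the other has tipped over flat and has to be stood up first. Leave the jar, the thick file box, the slide box, the bottles and the mouse standing where they are.

Things in the scene. Friction and masses are not known exactly. Their poses are not given: they have to be found in the camera images.
- cassette1: loose slide cassette, a flat grey plastic box 24 mm thick (its x) x 60 mm wide (its y) x 100 mm tall (its z), 0.1 to 0.2 kg, the top 25 mm being its white lid of the same cross-section. Origin: centre of its underside (foot); z runs from the foot to the lid. Starts standing upright on the black mat (3 mm thick). Symmetric under a half turn about z
- cassette2: second loose cassette, same as cassette1, but tipped over: it lies flat on one of its broad (60 x 100 mm) faces on the mat at the lane's left (+y) end, its lid pointing roughly to +y. Origin and axes as for cassette1, so its z is now level, its y level and its x vertical, and the origin lies 12 mm above the mat
- magazine: fixed scanner magazine: grey block on a black base 200 x 256 mm, three pockets in a row along its y; origin: centre of the base's underside, x away from the robot. The block's top face slopes, its rim 70 to 125 mm above the bench. Row pitch 75 mm. The middle pocket already holds a fixed cassette, fully home
- pocket0 (a point): centre of the mouth of the right-hand pocket (lower y). The point's z is the pocket's axis, pointing out of it, leaning 30 degrees from vertical to the robot side. Straight-sided mouth, 64 mm along the point's x (up the slope) by 28 mm along its y (along the row): a cassette fits with 2 mm all round, its 60 mm width along x. Home, its foot is 60 mm below the mouth and 40 mm stick out
- pocket1 (a point): centre of the mouth of the left-hand pocket (higher y), also empty; same shape and axes as pocket0, 150 mm from it along the point's y; the filled middle pocket lies between them
- floor0 (a joint): black floor plate of pocket0 on a stiff friction slide along the pocket's axis: 0 when raised (48 mm below the mouth), 0.012 m at its hard stop (60 mm below). It starts at 0 to 0.004, gives way under about 5 N (6 to 7 N at 20 mm/s) and stays where it is pushed
- floor1 (a joint): black floor plate of pocket1 on a stiff friction slide along the pocket's axis: 0 when raised (48 mm below the mouth), 0.012 m at its hard stop (60 mm below). It starts at 0 to 0.004, gives way under about 5 N (6 to 7 N at 20 mm/s) and stays where it is pushed
- jar: bystander: round amber jar, 42 mm across, 85 mm tall, standing in the lane on the mat. It, cassette1 and the file box stand side by side along the mat, about 90 mm apart, in any order. Origin: centre of its underside
- filebox: bystander: thicker grey box with a white lid, 45 mm thick (x) x 65 mm wide (y) x 95 mm tall, standing in the lane on the mat; not a cassette. Origin: centre of its underside
- slidebox: bystander: blue slide box 100 x 45 x 90 mm standing beyond the mat. Origin: centre of its underside
- wash1: bystander: white bottle with orange cap, 68 mm across, 170 mm tall, beyond the mat. Origin: centre of its underside
- wash2: bystander: clear bottle with white cap, 68 mm across, 170 mm tall, at the far middle of the bench. Origin: centre of its underside
- mouse: bystander: black computer mouse 105 x 60 x 34 mm on a round mat at the left. Origin: centre of its underside
Not all that is in view belongs to the job. Leave any orange look-alike of the cassette2 alone.

How it is judged:
By the outcome, as a careful person would: the job done as asked, in the order asked, and still so for the second after the job is handed in, with the robot touching nothing.
It also fails if it takes over 72 s, if anything falls off the work surface, if the arm or the gripper's body presses on something with over 40 N, if the wrist force passes 120 N, or if a joint passes its speed limit or range.

## Working session

There is one attempt and no reset: what is moved stays moved. The work goes in short steps, Python scripts to look and compute and a shell command to move; the robot and the scene stay as the last step left them, time stands still between calls to the robot, and variables do not carry over. Pictures are saved under pics/ and viewed, at most 11 in all, crops included, and the job is handed in when it is done.

```bash
mkdir -p pics; ls; python3 - <<'E'
from plant import r
import cv2,numpy as np,pickle
s=r.get_state(); print({k:np.round(v,4).tolist() for k,v in s.items()})
d={}
for n in ("scene","top","wrist"):
    a=r.snapshot(n); d[n]=a
    cv2.imwrite(f"pics/{n}0.png",a["img"][...,::-1]); print(n,np.round(a["mtx"],1).tolist(),np.round(a["cam_to_world"],3).tolist(),a.keys())
pickle.dump(d,open("snap0.pkl","wb"))
E
```

```text
pics
{'clock': 0.0, 'q': [-1.2962, 0.69, -0.1945, 1.5663, 0.1573, 0.9025, -0.2151], 'qd': [-0.0002, -0.0018, 0.001, 0.0027, -0.0007, -0.0005, -0.0001], 'joint_torque': [-0.0005, -52.7564, -1.2667, -15.3428, -0.0526, 0.0066, 0.0002], 'tool_pos': [0.1489, 0.6064, 0.2379], 'eef_rot': [0.12, 0.9928, -0.0009, -0.0], 'contact_force': [-0.4296, 0.4418, -0.195], 'moment': [0.0173, 0.0285, 0.0319], 'finger_force': 0.0, 'opening': 0.997}
scene [[422.5, 0.0, 278.7], [0.0, 422.5, 212.9], [0.0, 0.0, 1.0]] [[-0.414, -0.534, 0.737, 1.355], [0.91, -0.263, 0.321, 0.402], [0.022, 0.803, 0.595, 0.802], [0.0, 0.0, 0.0, 1.0]] dict_keys(['img', 'mtx', 'cam_to_world'])
top [[478.4, 0.0, 280.3], [0.0, 478.4, 211.9], [0.0, 0.0, 1.0]] [[-0.026, 0.993, -0.114, 0.359], [-1.0, -0.024, 0.014, 0.033], [0.012, 0.114, 0.993, 1.295], [0.0, 0.0, 0.0, 1.0]] dict_keys(['img', 'mtx', 'cam_to_world'])
wrist [[325.2, 0.0, 280.3], [0.0, 325.2, 208.3], [0.0, 0.0, 1.0]] [[0.239, -0.926, -0.294, 0.073], [0.971, 0.227, 0.073, 0.625], [-0.001, -0.303, 0.953, 0.383], [0.0, 0.0, 0.0, 1.0]] dict_keys(['img', 'mtx', 'cam_to_world'])
```

View pics/top0.png

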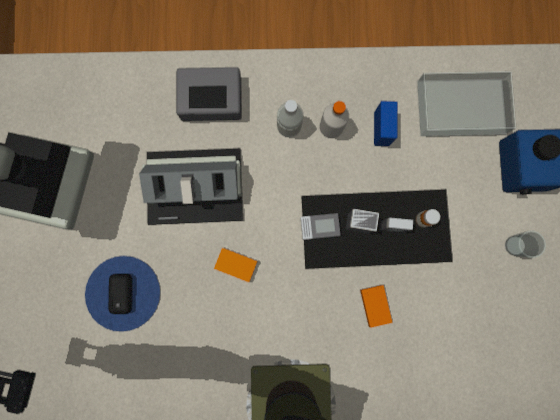

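View pics/scene0.png

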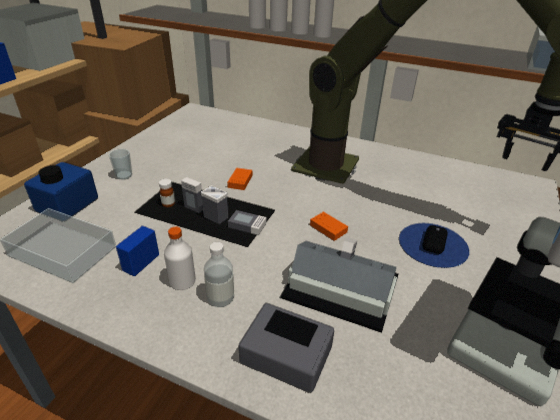

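The top view shows cassette2 lying at about (320,226) with its lid to the left. The file box is at (365,220), cassette1 at (400,225), the jar at (430,218) and the magazine around (192,187). The scene view agrees. Next I'll zoom in and get rough coordinates.

```bash
cat > h.py <<'E'
import numpy as np,cv2,json
from scipy.spatial.transform import Rotation as R
from plant import r
def ray(s,uv,fish=False):
    K=s["mtx"];T=np.array(s["cam_to_world"]);x=(uv[0]-K[0,2])/K[0,0];y=(uv[1]-K[1,2])/K[1,1]
    if fish:
        t=np.hypot(x,y);k=np.sin(t)/max(t,1e-9);d=np.array([x*k,-y*k,-np.cos(t)])
    else: d=np.array([x,-y,-1.])
    d=T[:3,:3]@d
    return T[:3,3],d/np.linalg.norm(d)
def onz(s,uv,z,fish=False):
    o,d=ray(s,uv,fish);return o+d*(z-o[2])/d[2]
def proj(s,p,fish=False):
    T=np.array(s["cam_to_world"]);c=T[:3,:3].T@(np.asarray(p)-T[:3,3]);v=np.array([c[0],-c[1],-c[2]])
    K=s["mtx"]
    if fish:
        t=np.arctan2(np.hypot(v[0],v[1]),v[2]);n=np.hypot(v[0],v[1]);v=np.array([v[0]/n*t,v[1]/n*t,1])
    else: v=v/v[2]
    return (K@v)[:2]
def tri(rs):
    A=sum(np.eye(3)-np.outer(d,d) for o,d in rs);b=sum((np.eye(3)-np.outer(d,d))@o for o,d in rs);return np.linalg.solve(A,b)
def snap(n,name):
    s=r.snapshot(n);cv2.imwrite("pics/"+name+".png",s["img"][...,::-1]);np.save("pics/"+name+".npy",s,allow_pickle=True);return s
def load(name): return np.load("pics/"+name+".npy",allow_pickle=True).item()
def delta(p,Rt):
    """from current measured pose to target p, rotation Rt: scaled shift & turn in tool axes"""
    s=r.get_state();R0=R.from_quat(s["eef_rot"])
    d=R0.inv().apply(np.asarray(p)-s["tool_pos"])/.15;w=(R0.inv()*Rt).as_rotvec()/(np.pi/2)
    return np.round(d,4),np.round(w,4)
E
python3 - <<'E'
import pickle
from h import *
d=pickle.load(open("snap0.pkl","rb"));t=d["top"]
for n,uv,z in [("c2",(321,226),.02),("c2lid",(301,227),.02),("c2foot",(340,225),.02),("file",(365,220),.098),("c1",(400,224),.103),("jar",(431,217),.088),("magcorner",(147,224),.0),("mag br",(243,222),0),("p1",(159,184),.1),("p0",(218,181),.1)]: print(n,np.round(onz(t,uv,z),3))
im=t["img"]
a=cv2.resize(im[180:275,295:455],None,fx=4.9,fy=3,interpolation=cv2.INTER_CUBIC)
b=cv2.resize(im[140:232,135:295],None,fx=4.9,fy=3,interpolation=cv2.INTER_CUBIC)
cv2.imwrite("pics/crop.png",np.vstack([a,b])[...,::-1])
E
```

```text
c2 [ 0.464 -0.094  0.02 ]
c2lid [ 0.463 -0.04   0.02 ]
c2foot [ 0.466 -0.145  0.02 ]
file [ 0.47  -0.197  0.098]
c1 [ 0.458 -0.284  0.103]
jar [ 0.475 -0.368  0.088]
magcorner [0.483 0.376 0.   ]
mag br [0.482 0.116 0.   ]
p1 [0.574 0.32  0.1  ]
p0 [0.578 0.171 0.1  ]
```

View pics/crop.png

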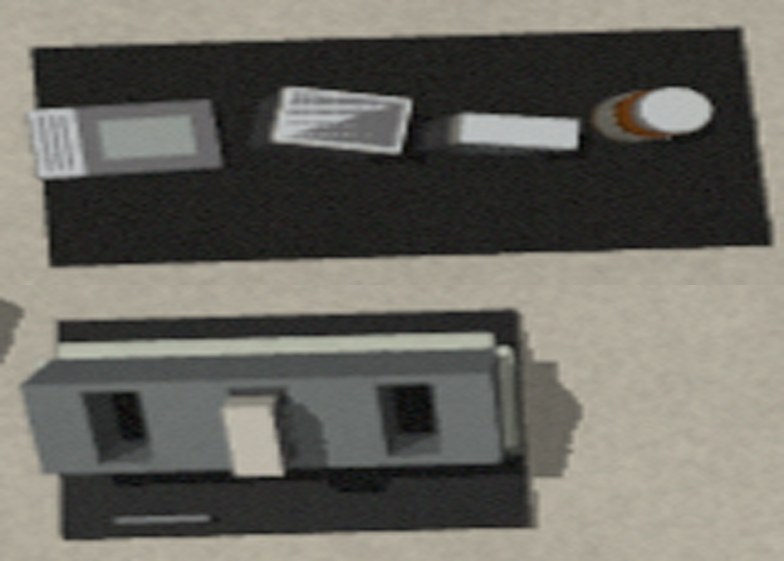

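The crop resolves the mat objects and both pocket mouths, at about (120,425) and (410,420) in the crop. Next I'll move to a wrist-camera view over the magazine.

```bash
python3 - <<'E'
from h import *
Rt=R.from_matrix(np.array([[-1,0,0],[0,1,0],[0,0,-1.]]).T)
print(delta([.50,.245,.28],Rt))
E
```

```text
(array([-2.8473, -1.7832, -0.2766]), array([-0.0008, -0.    , -0.1532]))
```

```bash
python3 -m pendant '[1,-0.95,-0.594,-0.092,0,0,0, 1,-0.95,-0.594,-0.092,0,0,0, 1,-0.95,-0.594,-0.092,0,0,0, 1,-0.95,-0.594,-0.092,0,0,0]'
python3 -m pendant '[1,-0.95,-0.594,-0.092,0,0,0, 1,-0.95,-0.594,-0.092,0,0,0, 1,-0.95,-0.594,-0.092,0,0,0, 1,-0.95,-0.594,-0.092,0,0,0]'
python3 -m pendant '[1,-0.95,-0.594,-0.092,0,0,-0.153, 1,-0.95,-0.594,-0.092,0,0,-0.153, 1,-0.95,-0.594,-0.092,0,0,-0.153, 1,-0.95,-0.594,-0.092,0,0,-0.153, 1,-0.95,-0.594,-0.092,0,0,-0.153, 1,-0.95,-0.594,-0.092,0,0,-0.153]'
python3 - <<'E'
from h import *
s=snap("wrist","w1");print(np.round(s["cam_to_world"],4).tolist(), r.get_state()["q"])
cv2.imwrite("pics/w1big.png",cv2.resize(s["img"],(800,600),interpolation=cv2.INTER_CUBIC)[...,::-1])
E
```

```text
clock: 0.55
tool_pos: [0.271, 0.4816, 0.2525]
eef_rot: [0.124, 0.992, -0.002, 0.002]
contact_force: [0.1, 0.7, -1.3]
opening: 0.999
finger_force: 0.0
clock: 0.95
tool_pos: [0.3876, 0.3607, 0.2664]
eef_rot: [0.124, 0.992, -0.001, 0.001]
contact_force: [-0.7, 1.0, 0.4]
opening: 0.998
finger_force: 0.0
clock: 1.55
tool_pos: [0.4997, 0.246, 0.2799]
eef_rot: [0.0, 1.0, 0.0, -0.001]
contact_force: [-0.4, 0.6, -0.3]
opening: 0.999
finger_force: 0.0
[[0.0005, -0.9533, -0.3019, 0.4215], [1.0, 0.0007, -0.0007, 0.2459], [0.0009, -0.3019, 0.9533, 0.4253], [0.0, 0.0, 0.0, 1.0]] [-0.34545688  0.55816752 -0.32079333  1.71791081  0.21283063  0.90038022
  0.81891691]
```

View pics/w1big.png

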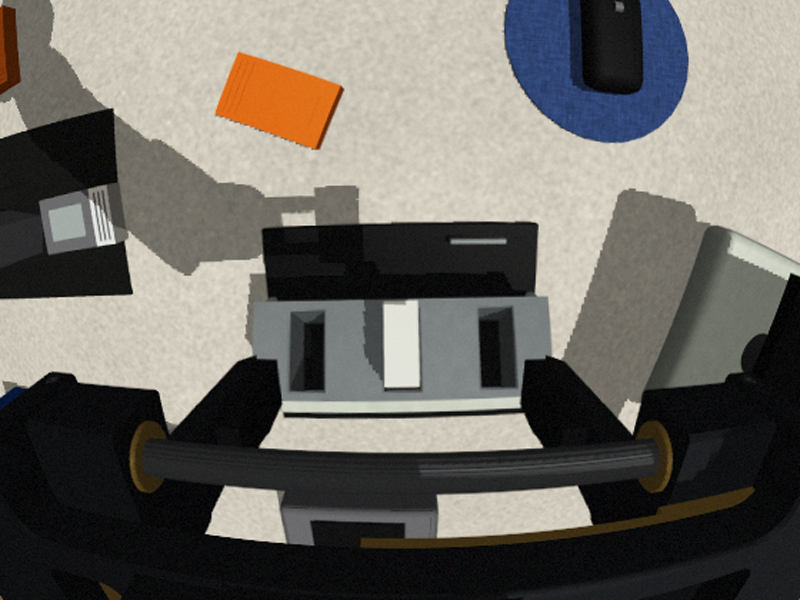

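The wrist view shows the mouths of pocket0, about (292-325, 311-391) in the enlarged picture, and pocket1, about (480-516, 308-388). The block's low edge is near row 298 and its high edge near row 402. Next I'll take edge profiles numerically.

```bash
python3 - <<'E'
from h import *
s=load("w1");g=cv2.cvtColor(s["img"],cv2.COLOR_RGB2GRAY).astype(int)
for v in (222,245,262,268): print(v,"L",g[v,195:240].tolist(),"R",g[v,328:368].tolist())
for u in (190,211,222,345,355,375): print(u,g[200:295,u].tolist())
E
```

```text
222 L [127, 123, 124, 127, 129, 129, 123, 126, 87, 57, 55, 54, 53, 56, 65, 73, 71, 76, 78, 75, 76, 71, 71, 76, 76, 68, 51, 42, 44, 42, 41, 45, 87, 115, 122, 124, 123, 120, 126, 121, 121, 123, 125, 125, 125] R [131, 132, 132, 133, 132, 126, 109, 60, 49, 44, 43, 44, 45, 42, 44, 41, 41, 42, 42, 40, 42, 41, 39, 34, 36, 31, 32, 37, 33, 37, 38, 88, 116, 127, 128, 127, 128, 125, 129, 125]
245 L [128, 124, 127, 128, 124, 125, 118, 100, 65, 58, 58, 56, 58, 53, 55, 54, 53, 48, 16, 16, 15, 16, 19, 11, 17, 8, 11, 14, 13, 7, 13, 31, 87, 122, 128, 130, 129, 128, 129, 131, 129, 131, 130, 131, 129] R [133, 133, 132, 130, 127, 130, 124, 98, 18, 13, 5, 9, 11, 8, 13, 7, 9, 7, 7, 10, 11, 15, 32, 30, 33, 36, 35, 35, 35, 36, 38, 40, 71, 101, 124, 125, 134, 130, 130, 129]
262 L [94, 129, 128, 132, 128, 127, 110, 88, 57, 55, 57, 51, 31, 34, 36, 34, 35, 28, 11, 11, 9, 6, 1, 16, 15, 8, 5, 12, 10, 1, 18, 37, 88, 123, 130, 128, 130, 130, 130, 128, 128, 130, 126, 128, 128] R [132, 134, 132, 130, 130, 131, 128, 114, 77, 14, 11, 20, 13, 14, 16, 14, 9, 16, 9, 12, 5, 8, 15, 33, 33, 38, 34, 36, 38, 36, 34, 31, 45, 73
[... 2092 characters left out ...]
6, 32, 36, 35, 35, 33, 35, 35, 30, 32, 38, 37, 34, 37, 34, 36, 34, 33, 35, 35, 34, 34, 32, 32, 32, 41, 35, 33, 33, 38, 32, 34, 33, 33, 40, 35, 36, 35, 35, 35, 34, 39, 36, 34, 39, 78, 111, 128, 129, 129, 134, 139, 190, 212, 211, 210, 207, 206, 206, 194, 52, 23, 22, 77, 166, 200, 200, 200, 203]
375 [214, 209, 204, 202, 201, 201, 163, 114, 122, 123, 123, 120, 123, 125, 124, 125, 128, 127, 128, 130, 128, 126, 122, 124, 126, 127, 128, 127, 125, 124, 124, 128, 126, 124, 120, 127, 124, 129, 124, 126, 126, 126, 125, 125, 128, 124, 129, 127, 128, 126, 126, 74, 16, 9, 10, 13, 7, 14, 11, 8, 0, 16, 13, 10, 8, 0, 6, 7, 10, 7, 8, 3, 7, 7, 1, 7, 7, 12, 5, 7, 9, 5, 6, 5, 6, 4, 2, 2, 13, 11, 4, 13, 14, 7, 2]
```

```bash
python3 - <<'E'
from h import *
s=load("w1")
fr=[onz(s,(211,210.4),.07,1),onz(s,(355,207.4),.07,1)];bk=[onz(s,(211,280.3),.125,1),onz(s,(355,277.6),.125,1)]
print(np.round(fr,4),np.round(bk,4))
yaw=np.arctan2(fr[0][0]-fr[1][0],fr[1][1]-fr[0][1]);print("yaw deg",np.degrees(yaw))
R0=R.from_euler("z",yaw)*R.from_euler("y",-30,degrees=True)
n=R0.apply([0,0,1]);ex=R0.apply([1,0,0]);ey=R0.apply([0,1,0])
def on(uv,h):
    o,d=ray(s,uv,1);p0=fr[0]+h*n;return o+d*(n@(p0-o))/(n@d)
for h in (0,-.005,.005):
    P=[]
    for nm,L,Rr,T,B,cv,cu in [("p0",202.2,227.2,217.2,274.2,245,215),("p1",335.0,360.8,214.4,271.6,245,348)]:
        l,rr,t,b=on((L,cv),h),on((Rr,cv),h),on((cu,T),h),on((cu,B),h)
        c=ex*((t+b)/2@ex)+ey*((l+rr)/2@ey)+n*(t@n);P.append(c)
        print(h,nm,np.round(c,4),"w",round((rr-l)@ey*1e3,1),"len",round((b-t)@ex*1e3,1))
    v=P[1]-P[0];print("pitch",np.linalg.norm(v)*1e3,"yaw",np.degrees(np.arctan2(-v[0],v[1])),np.round((bk[0]-fr[0])@n,4))
E
```

```text
[[0.5365 0.1654 0.07  ]
 [0.533  0.3333 0.07  ]] [[0.5979 0.1714 0.125 ]
 [0.5949 0.3265 0.125 ]]
yaw deg 1.2079378181309108
0 p0 [0.5719 0.1711 0.0905] w 29.4 len 65.7
0 p1 [0.5687 0.3231 0.0905] w 30.1 len 65.8
pitch 152.02231552238948 yaw 1.2127022365986186 0.0169
-0.005 p0 [0.574  0.1701 0.0859] w 29.8 len 66.6
-0.005 p1 [0.5707 0.3242 0.0859] w 30.6 len 66.7
pitch 154.10870442267603 yaw 1.212702236598596 0.0169
0.005 p0 [0.5698 0.1722 0.0951] w 29.0 len 64.8
0.005 p1 [0.5667 0.3221 0.0951] w 29.7 len 64.9
pitch 149.93592662210287 yaw 1.2127022365985578 0.0169
```

```bash
python3 -m pendant '[1,0,-0.95,0,0,0,0, 1,0,-0.95,0,0,0,0, 1,0,-0.95,0,0,0,0, 1,0,-0.95,0,0,0,0]' >/dev/null
python3 -m pendant '[1,0,-0.95,0,0,0,0, 1,0,-0.95,0,0,0,0, 1,0,-0.95,0,0,0,0, 1,0,-0.95,0,0,0,0]' >/dev/null
python3 -m pendant '[1,0.267,-0.8,0.133,0,0,1, 1,0.267,-0.8,0.133,0,0,1, 1,0.267,-0.8,0.133,0,0,1, 1,0.267,-0.8,0.133,0,0,1, 1,0.267,-0.8,0.133,0,0,1, 1,0.267,-0.8,0.133,0,0,1, 1,0.267,-0.8,0.133,0,0,1, 1,0.267,-0.8,0.133,0,0,1, 1,0.267,-0.8,0.133,0,0,1, 1,0.267,-0.8,0.133,0,0,1, 1,0.267,-0.8,0.133,0,0,1, 1,0.267,-0.8,0.133,0,0,1]'
python3 - <<'E'
from h import *
s=snap("wrist","w2");print(np.round(r.get_state()["q"],3))
cv2.imwrite("pics/w2big.png",cv2.resize(s["img"],(800,600),interpolation=cv2.INTER_CUBIC)[...,::-1])
E
```

```text
clock: 3.6
tool_pos: [0.4611, -0.1563, 0.26]
eef_rot: [0.706, 0.709, 0.0, -0.0]
contact_force: [0.3, 0.4, 0.5]
opening: 0.997
finger_force: 0.0
[ 0.147  0.483  0.133  1.955 -0.096  0.71   0.343]
```

View pics/w2big.png

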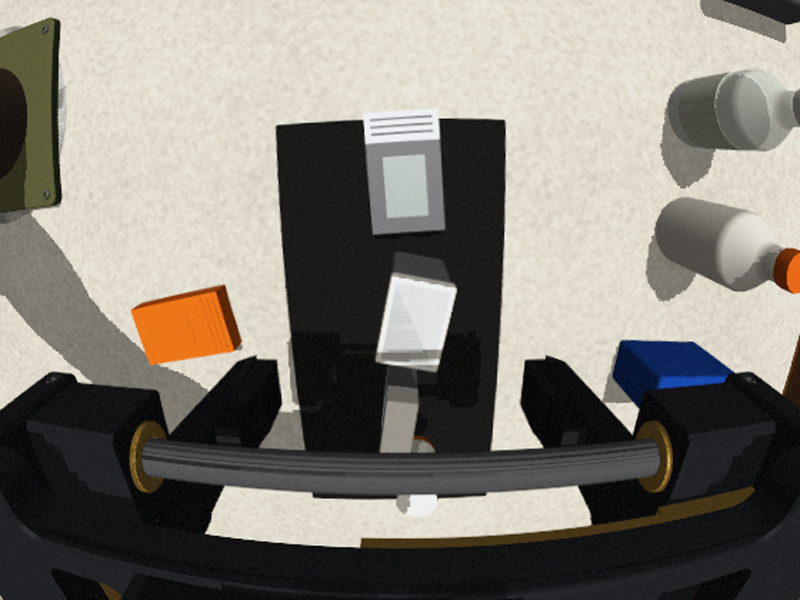

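The picture shows cassette2 lying with its lid at the top (+y), its corners at about (363,113), (438,110), (445,230) and (373,235). The file box top is at about (415,320), and cassette1 is partly hidden near (398,420). Now I'll fit cassette2's outline.

```bash
python3 - <<'E'
from h import *
s=load("w2");g=cv2.cvtColor(s["img"],cv2.COLOR_RGB2GRAY)
m=(g>65).astype(np.uint8);m[:88]=0;m[172:]=0;m[:,:235]=0;m[:,330:]=0
m=cv2.morphologyEx(m,cv2.MORPH_OPEN,np.ones((3,3)))
n,l,st,c=cv2.connectedComponentsWithStats(m);i=1+np.argmax(st[1:,4]);print(st[i])
m=(l==i)
L=[];Rr=[]
for v in range(93,155):
    u=np.flatnonzero(m[v]); L.append(onz(s,(u.min()-.5,v),.027,1));Rr.append(onz(s,(u.max()+.5,v),.027,1))
F=[]
for u in range(264,308):
    v=np.flatnonzero(m[:,u]);F.append(onz(s,(u,v.max()+.5),.027,1))
L,Rr,F=map(np.array,(L,Rr,F))
a=np.polyfit(L[:,1],L[:,0],1);b=np.polyfit(Rr[:,1],Rr[:,0],1);f=np.polyfit(F[:,0],F[:,1],1)
k=(a[0]+b[0])/2;print("slopes",a,b,f)
zc=np.array([k,1])/np.hypot(k,1);mid=lambda y:np.array([(np.polyval(a,y)+np.polyval(b,y))/2,y])
print("width",(np.polyval(b,-.1)-np.polyval(a,-.1))/np.hypot(1,k))
# foot point
y=-.145
for _ in range(5): y=np.polyval(f,mid(y)[0])
print("foot",mid(y),"zc",zc,"lid end",mid(y)+.1*zc,"ang",np.degrees(np.arctan2(zc[0],zc[1])))
g2=g[70:100,275:290].mean(1);print(np.round(g2).tolist())
print([onz(s,(282,v),.027,1)[1].round(4) for v in (76,77,78,79,80)])
E
```

```text
[ 255   88   57   76 3903]
slopes [-0.07937978  0.4267384 ] [-0.07090187  0.48809883] [ 0.07475275 -0.17537693]
width 0.060342528048959516
foot [ 0.46796802 -0.14039503] zc [-0.07492959  0.99718883] lid end [ 0.46047506 -0.04067615] ang -4.29717670314652
[225.0, 223.0, 221.0, 219.0, 219.0, 219.0, 222.0, 233.0, 239.0, 239.0, 239.0, 212.0, 157.0, 212.0, 238.0, 239.0, 218.0, 153.0, 200.0, 237.0, 239.0, 222.0, 152.0, 183.0, 238.0, 239.0, 239.0, 239.0, 214.0, 150.0]
[np.float64(-0.0396), np.float64(-0.0408), np.float64(-0.042), np.float64(-0.0431), np.float64(-0.0443)]
```

```bash
cat >> h.py <<'E'
FOOT=np.array([.46797,-.14040,.015]);ZC=np.array([-.07493,.99719,0]);YC=np.array([.99719,.07493,0]);UP=np.array([0,0,1.])
th=np.radians(45)
B2=np.cos(th)*UP+np.sin(th)*ZC
RP2=R.from_matrix(np.column_stack([np.cos(th)*ZC-np.sin(th)*UP,YC,-B2]))
G2=FOOT+.080*ZC; T2=G2-.005*B2
E
python3 - <<'E'
from h import *
print(T2,delta(T2+.18*B2,RP2))
E
```

```text
[ 0.46224052 -0.0641504   0.01146447] (array([ 1.4634, -0.0472,  0.8103]), array([-0.0173, -0.5005, -0.042 ]))
```

```bash
python3 -m pendant '[1,0.7,0,0.2,0,0,0, 1,0.7,0,0.2,0,0,0, 1,0.7,0,0.2,0,0,0]' >/dev/null
python3 -m pendant '[1,0.763,-0.047,0.61,-0.017,-0.5,-0.042, 1,0.763,-0.047,0.61,-0.017,-0.5,-0.042, 1,0.763,-0.047,0.61,-0.017,-0.5,-0.042, 1,0.763,-0.047,0.61,-0.017,-0.5,-0.042, 1,0.763,-0.047,0.61,-0.017,-0.5,-0.042, 1,0.763,-0.047,0.61,-0.017,-0.5,-0.042, 1,0.763,-0.047,0.61,-0.017,-0.5,-0.042, 1,0.763,-0.047,0.61,-0.017,-0.5,-0.042]'
python3 - <<'E'
from h import *
print(np.round(r.get_state()["q"],3),delta(T2+.18*B2,RP2),delta(T2+.05*B2,RP2),delta(T2,RP2))
E
```

```text
clock: 4.75
tool_pos: [0.453, 0.0635, 0.1361]
eef_rot: [0.626, 0.679, -0.262, 0.28]
contact_force: [-0.6, -0.6, 0.5]
opening: 0.999
finger_force: 0.0
[-1.075  1.048  0.718  2.021  0.141  0.614 -0.585] (array([-0.016 , -0.0023, -0.0091]), array([-0.0007,  0.001 ,  0.0037])) (array([-0.0146, -0.0014,  0.8576]), array([-0.0007,  0.001 ,  0.0037])) (array([-1.4100e-02, -1.1000e-03,  1.1909e+00]), array([-0.0007,  0.001 ,  0.0037]))
```

```bash
python3 -m pendant '[1,-0.014,0,0.4,0,0,0, 1,-0.014,0,0.75,0,0,0, 1,-0.014,0,0.86,0,0,0, 1,-0.014,0,0.86,0,0,0]'
python3 -m pendant '[1,0,0,0.1,0,0,0, 1,0,0,0.2,0,0,0, 1,0,0,0.28,0,0,0, 1,0,0,0.33,0,0,0, 1,0,0,0.33,0,0,0]'
python3 - <<'E'
from h import *
print(delta(T2,RP2));snap("scene","s1")
E
```

```text
clock: 5.15
tool_pos: [0.4578, -0.0364, 0.0482]
eef_rot: [0.632, 0.674, -0.264, 0.278]
contact_force: [-1.3, -0.1, 0.8]
opening: 1.001
finger_force: 0.0
clock: 5.65
tool_pos: [0.462, -0.0679, 0.014]
eef_rot: [0.631, 0.675, -0.261, 0.279]
contact_force: [0.6, 0.1, 0.3]
opening: 0.999
finger_force: 0.0
(array([ 0.0292,  0.0035, -0.0055]), array([-0.0034, -0.0001, -0.0029]))
```

```bash
python3 -m pendant '[1,0.029,0,-0.003,0,0,0, 1,0.029,0,-0.003,0,0,0, 0.6,0.029,0,-0.003,0,0,0, 0.6,0.029,0,-0.003,0,0,0, 0.6,0.029,0,-0.003,0,0,0, 0.6,0.029,0,-0.003,0,0,0, 0.6,0.029,0,-0.003,0,0,0, 0.6,0.029,0,-0.003,0,0,0]' 40
python3 - <<'E'
from h import *
print(delta(T2,RP2))
E
```

```text
clock: 6.5
tool_pos: [0.4618, -0.0641, 0.0113]
eef_rot: [0.63, 0.675, -0.261, 0.28]
contact_force: [-0.8, 0.5, 1.7]
opening: 0.679
finger_force: 40.0
(array([-0.0012,  0.003 , -0.0006]), array([-0.003 ,  0.0002, -0.0025]))
```

```bash
python3 -m pendant '[0.6,-0.1,0,-0.1,0,0,0, 0.6,-0.3,0,-0.3,0,0,0, 0.6,-0.5,0,-0.5,0,0,0, 0.6,-0.7,0,-0.7,0,0,0, 0.6,-0.7,0,-0.7,0,0,0]'
cat >> h.py <<'E'
P0=np.array([.5698,.1722,.0951]);P1=np.array([.5667,.3221,.0951])
RPK=R.from_euler("z",1.2,degrees=True)*R.from_euler("y",-30,degrees=True)
EX,EY,EN=RPK.as_matrix().T
RG=R.from_quat([0.63,0.675,-0.261,0.28]);PG=np.array([.4618,-.0641,.0113])
RC=R.from_matrix(np.column_stack([UP,YC,ZC]))
def tool_for(RCt,foot):  # cassette2 target -> tool pose
    Rt=RCt*RC.inv()*RG
    return foot+RCt.apply(RC.inv().apply(PG-FOOT)),Rt
RC0=R.from_matrix(np.column_stack([-EY,EX,EN]))
E
python3 - <<'E'
from h import *
p,Rt=tool_for(RC0,P0+.035*EN); print(p,delta(p,Rt)); print(Rt.as_matrix().round(2))
print(delta(tool_for(RC0,P0+.15*EN+[-.03,-.08,0.])[0],Rt))
E
```

```text
clock: 7.0
tool_pos: [0.4626, -0.0649, 0.1637]
eef_rot: [0.632, 0.674, -0.259, 0.281]
contact_force: [0.4, 0.3, -2.7]
opening: 0.676
finger_force: 40.0
[0.51358369 0.17472325 0.19148545] (array([ 0.9835,  0.4457, -1.2393]), array([-0.3604,  0.9675,  0.0313]))
[[-0.36  0.87  0.34]
 [ 0.7   0.02  0.71]
 [ 0.61  0.49 -0.61]]
(array([ 0.1569, -0.1681, -1.3576]), array([-0.3604,  0.9675,  0.0313]))
```

```bash
python3 -m pendant '[0.6,0.08,-0.1,-0.7,-0.18,0.484,0.016, 0.6,0.08,-0.1,-0.7,-0.18,0.484,0.016, 0.6,0.08,-0.1,-0.7,-0.18,0.484,0.016, 0.6,0.08,-0.1,-0.7,-0.18,0.484,0.016, 0.6,0.08,-0.1,-0.7,-0.18,0.484,0.016, 0.6,0.08,-0.1,-0.7,-0.18,0.484,0.016, 0.6,0.08,-0.1,-0.7,-0.18,0.484,0.016]'
python3 - <<'E'
from h import *
Rt=tool_for(RC0,P0)[1]
print(delta(tool_for(RC0,P0+.12*EN+[-.03,-.05,0.])[0],Rt),r.get_state()["q"])
E
```

```text
clock: 7.7
tool_pos: [0.4399, 0.0154, 0.2252]
eef_rot: [0.647, 0.751, 0.09, 0.096]
contact_force: [-0.1, -0.7, -1.2]
opening: 0.67
finger_force: 40.0
(array([ 0.7062,  0.1816, -0.2476]), array([-0.1841,  0.4831,  0.0123])) [-0.19859747  0.41915489  0.04998721  2.35869849  0.09703474  0.10286864
 -0.10313201]
```

```bash
python3 -m pendant '[0.6,0.706,0.182,-0.248,-0.184,0.483,0.012, 0.6,0.706,0.182,-0.248,-0.184,0.483,0.012, 0.6,0.706,0.182,-0.248,-0.184,0.483,0.012, 0.6,0.706,0.182,-0.248,-0.184,0.483,0.012, 0.6,0.706,0.182,-0.248,-0.184,0.483,0.012, 0.6,0.706,0.182,-0.248,-0.184,0.483,0.012, 0.6,0.706,0.182,-0.248,-0.184,0.483,0.012, 0.6,0.706,0.182,-0.248,-0.184,0.483,0.012, 0.6,0.706,0.182,-0.248,-0.184,0.483,0.012, 0.6,0.706,0.182,-0.248,-0.184,0.483,0.012]'
python3 - <<'E'
from h import *
p,Rt=tool_for(RC0,P0+.035*EN)
print(delta(p,Rt),r.get_state()["q"])
E
```

```text
clock: 8.7
tool_pos: [0.4304, 0.1249, 0.2537]
eef_rot: [0.578, 0.743, 0.326, -0.085]
contact_force: [1.2, -0.8, -2.2]
opening: 0.678
finger_force: 40.0
(array([-0.1185,  0.3866,  0.6529]), array([-0.0993,  0.1006,  0.0003])) [ 0.79018758  0.76571229 -1.25432682  2.36897171  1.43124601  0.16426217
 -1.32741582]
```

```bash
python3 -m pendant '[0.6,-0.118,0.387,0.2,-0.1,0.1,0, 0.6,-0.118,0.387,0.4,-0.1,0.1,0, 0.6,-0.118,0.387,0.653,-0.1,0.1,0, 0.6,-0.118,0.387,0.653,-0.1,0.1,0, 0.6,-0.118,0.387,0.653,-0.1,0.1,0, 0.6,-0.118,0.387,0.653,-0.1,0.1,0]'
python3 - <<'E'
from h import *
p,Rt=tool_for(RC0,P0+.035*EN)
print(delta(p,Rt),r.get_state()["q"])
E
```

```text
clock: 9.3
tool_pos: [0.5131, 0.1752, 0.1915]
eef_rot: [0.555, 0.707, 0.427, -0.099]
contact_force: [-0.1, -0.3, -0.9]
opening: 0.676
finger_force: 40.0
(array([-0.0031,  0.0026, -0.001 ]), array([-0.0008,  0.0002,  0.0001])) [ 0.74501424  1.25160332 -1.43014685  2.30266543  2.09944753  0.4808301
 -1.75621743]
```

```bash
python3 - <<'E'
from h import *
w=snap("wrist","w3")["img"];s=snap("scene","s3");t=snap("top","t3");print(np.round(proj(s,P0)),np.round(proj(t,P0)))
a=cv2.resize(w,(480,360));b=cv2.resize(s["img"][210:330,270:377],(320,360),interpolation=cv2.INTER_CUBIC);c=cv2.resize(t["img"][130:210,170:290],(360,240),interpolation=cv2.INTER_CUBIC)
d=np.zeros((240,440,3),np.uint8)
cv2.imwrite("pics/c3.png",np.vstack([np.hstack([a,b]),np.hstack([c,d])])[...,::-1])
E
```

```text
[318. 248.] [218. 185.]
```

View pics/c3.png

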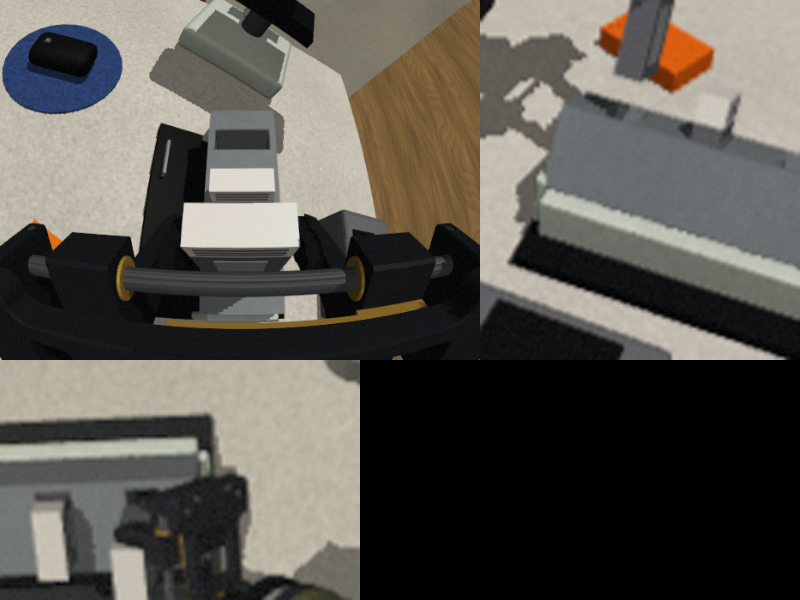

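The composite shows the cassette correctly held. Its lid top is at about (182-298, 203-247) in the wrist view, with the fixed cassette's top behind it at about (210-275, 168-192). I'll compare the predicted and seen corners of both lids, since that checks the grasp and pocket estimates in one image.

```bash
cat >> h.py <<'E'
def quad(m):
    c=max(cv2.findContours(m.astype(np.uint8),cv2.RETR_EXTERNAL,cv2.CHAIN_APPROX_NONE)[0],key=cv2.contourArea)
    h=cv2.convexHull(c);e=1
    while True:
        q=cv2.approxPolyDP(h,e,True)
        if len(q)<=4:return q[:,0],cv2.contourArea(c)
        e+=.5
E
python3 - <<'E'
from h import *
s=load("w3");im=s["img"].astype(int)
st=r.get_state();Rt=R.from_quat(st["eef_rot"])
Rc=Rt*RG.inv()*RC; foot=st["tool_pos"]-Rc.apply(RC.inv().apply(PG-FOOT))
print("foot vs P0 in pocket axes mm",np.round(RPK.inv().apply(foot-P0)*1e3,1),"rot",np.degrees((RC0.inv()*Rc).as_rotvec()).round(2))
top=[foot+Rc.apply([a,b,.1]) for a,b in ((.012,.03),(.012,-.03),(-.012,-.03),(-.012,.03))]
print("pred held",[proj(s,p,1).round(1).tolist() for p in top])
pm=(P0+P1)/2
fx=[pm+EN*.04+EX*a+EY*b for a,b in ((.03,.012),(.03,-.012),(-.03,-.012),(-.03,.012))]
print("pred fixed",[proj(s,p,1).round(1).tolist() for p in fx])
p1=[P1+EX*a+EY*b for a,b in ((.032,.014),(.032,-.014),(-.032,-.014),(-.032,.014))]
print("pred p1 mouth",[proj(s,p,1).round(1).tolist() for p in p1])
wh=(im.min(2)>205)
a=np.zeros(wh.shape,bool);a[225:300,200:360]=1;b=np.zeros(wh.shape,bool);b[185:232,235:335]=1
print("held",quad(wh&a));print("fixed",quad(wh&b))
g=im.mean(2).round().astype(int)
print(g[240:300,280].tolist());print(g[258,200:230].tolist(),g[258,330:360].tolist());print(g[185:242,280].tolist());print(g[205,235:260].tolist(),g[205,310:335].tolist())
print("p1",g[140:185,285].tolist(),g[162,240:330].tolist())
E
```

```text
foot vs P0 in pocket axes mm [ 1.4 -0.9 36.2] rot [ 0.22 -0.23  0.11]
pred held [[355.6, 287.5], [214.1, 288.4], [217.9, 236.5], [351.1, 235.7]]
pred fixed [[318.8, 195.7], [320.4, 222.4], [243.8, 222.6], [245.3, 195.9]]
pred p1 mouth [[312.5, 150.7], [314.0, 172.9], [249.9, 173.1], [251.2, 150.8]]
held (array([[347, 286],
       [219, 287],
       [215, 239],
       [345, 237]], dtype=int32), 6026.0)
fixed (array([[318, 199],
       [319, 221],
       [245, 221],
       [251, 197]], dtype=int32), 1517.5)
[216, 217, 217, 216, 218, 217, 214, 214, 216, 218, 217, 216, 218, 216, 218, 218, 218, 218, 216, 217, 217, 216, 214, 216, 215, 218, 215, 217, 216, 213, 213, 218, 217, 215, 215, 214, 216, 215, 215, 217, 216, 215, 218, 216, 218, 214, 216, 216, 196, 115, 95, 73, 50, 48, 77, 49, 52, 68, 55, 78]
[22, 21, 16, 3, 5, 9, 10, 6, 8, 6, 6, 11, 133, 203, 215, 211, 215, 214, 215, 215, 216, 214, 215, 212, 214, 215, 215, 212, 212, 216] [219, 219, 219, 218, 218, 217, 221, 220, 220, 221, 221, 218, 217, 222, 219, 222, 219, 184, 77, 16, 19, 13, 19, 18, 18, 18, 16, 6, 6, 22]
[123, 123, 122, 119, 125, 124
[... 369 characters left out ...]
16, 217, 214, 216, 217, 217, 216, 218, 192, 143, 120, 122, 124, 147, 176, 183, 185, 186, 186, 186, 186, 184, 182, 182]
p1 [118, 116, 124, 118, 118, 124, 123, 122, 120, 116, 101, 77, 53, 53, 48, 51, 48, 49, 52, 47, 52, 51, 52, 49, 52, 48, 48, 51, 50, 50, 51, 50, 47, 49, 94, 122, 121, 120, 123, 125, 119, 124, 122, 124, 124] [74, 77, 84, 111, 116, 119, 118, 121, 118, 112, 114, 70, 40, 47, 49, 50, 47, 46, 49, 47, 51, 49, 48, 50, 48, 48, 48, 49, 49, 47, 48, 47, 48, 49, 50, 51, 49, 53, 48, 52, 48, 50, 50, 49, 54, 52, 52, 48, 48, 51, 49, 48, 49, 53, 53, 47, 51, 47, 50, 48, 48, 50, 58, 52, 52, 54, 49, 49, 53, 56, 53, 45, 40, 57, 84, 113, 120, 121, 124, 122, 122, 115, 101, 95, 97, 97, 96, 95, 98, 96]
```

```bash
cat >> h.py <<'E'
def inpk(v_mm):
    "pocket-axes vector in mm -> scaled tool shift"
    return np.round(R.from_quat(r.get_state()["eef_rot"]).inv().apply(RPK.apply(np.array(v_mm)/1e3))/.15,4)
E
python3 - <<'E'
from h import *
for v in ([.7,1.2,-31],[0,0,-10],[1,0,0],[0,1,0]):print(v,inpk(v))
Rt=tool_for(RC0,P0)[1];print(delta([0,0,0],Rt)[1])
E
```

```text
[0.7, 1.2, -31] [-0.1398  0.0051  0.1524]
[0, 0, -10] [-0.0469  0.0001  0.0474]
[1, 0, 0] [ 0.      0.0067 -0.    ]
[0, 1, 0] [0.0047 0.     0.0047]
[0.0009 0.0025 0.0026]
```

Descend to the mouth, then 15 mm in, watching forces.

```bash
python3 -m pendant '[0.6,-0.05,0.005,0.06,0,0,0, 0.6,-0.1,0.005,0.11,0,0,0, 0.6,-0.14,0.005,0.152,0,0,0, 0.6,-0.14,0.005,0.152,0,0,0, 0.6,-0.14,0.005,0.152,0,0,0]'
python3 - <<'E'
from h import *
st=r.get_state();Rt=R.from_quat(st["eef_rot"]);Rc=Rt*RG.inv()*RC; foot=st["tool_pos"]-Rc.apply(RC.inv().apply(PG-FOOT))
print(np.round(RPK.inv().apply(foot-P0)*1e3,1),np.degrees((RC0.inv()*Rc).as_rotvec()).round(2))
w=snap("wrist","w4");s=snap("scene","s4")
im=w["img"].astype(int);g=im.mean(2).round().astype(int)
foot=foot+RPK.apply([-.0021,-.0004,0])
top=[foot+Rc.apply([a,b,.1]) for a,b in ((.012,.03),(.012,-.03),(-.012,-.03),(-.012,.03))]
print("pred held",[proj(w,p,1).round(1).tolist() for p in top])
print(g[258,200:235].tolist(),g[258,330:370].tolist())
print(g[225:250,280].tolist(),g[280:300,280].tolist())
E
python3 -m pendant '[0.6,-0.02,0,0.02,0,0,0, 0.6,-0.04,0,0.04,0,0,0, 0.6,-0.06,0,0.06,0,0,0, 0.6,-0.08,0,0.08,0,0,0, 0.6,-0.08,0,0.08,0,0,0]'
```

```text
clock: 9.95
tool_pos: [0.5302, 0.1764, 0.1653]
eef_rot: [0.555, 0.707, 0.428, -0.097]
contact_force: [0.5, 0.1, -0.2]
opening: 0.676
finger_force: 40.0
[1.4 1.2 4. ] [ 0.08 -0.11  0.02]
pred held [[346.9, 287.3], [206.6, 287.3], [210.8, 235.9], [343.0, 235.7]]
[24, 17, 11, 9, 9, 13, 10, 8, 2, 8, 2, 9, 138, 207, 220, 220, 219, 218, 218, 218, 220, 220, 219, 218, 218, 219, 219, 219, 219, 217, 219, 221, 220, 220, 220] [224, 222, 223, 222, 224, 222, 224, 223, 223, 225, 223, 225, 223, 223, 225, 224, 224, 191, 75, 14, 19, 17, 24, 15, 15, 13, 2, 3, 4, 17, 27, 25, 18, 24, 24, 22, 21, 27, 28, 23]
[43, 48, 83, 80, 64, 67, 62, 54, 65, 70, 67, 107, 195, 220, 220, 220, 221, 221, 222, 221, 220, 221, 220, 221, 220] [220, 221, 222, 223, 220, 221, 220, 220, 200, 121, 100, 78, 50, 47, 81, 48, 53, 68, 56, 82]
clock: 10.55
tool_pos: [0.539, 0.1763, 0.15]
eef_rot: [0.556, 0.707, 0.427, -0.097]
contact_force: [-0.9, -0.2, -1.5]
opening: 0.682
finger_force: 40.0
```

```bash
python3 -m pendant '[0.6,-0.03,0,0.03,0,0,0, 0.6,-0.06,0,0.06,0,0,0, 0.6,-0.09,0,0.09,0,0,0, 0.6,-0.12,0,0.12,0,0,0, 0.6,-0.145,0,0.147,0,0,0, 0.6,-0.145,0,0.147,0,0,0]'
python3 - <<'E'
from h import *
st=r.get_state();Rt=R.from_quat(st["eef_rot"]);Rc=Rt*RG.inv()*RC; foot=st["tool_pos"]-Rc.apply(RC.inv().apply(PG-FOOT))
print(np.round(RPK.inv().apply(foot-P0)*1e3,1),np.degrees((RC0.inv()*Rc).as_rotvec()).round(2))
E
```

```text
clock: 11.15
tool_pos: [0.5545, 0.1767, 0.1229]
eef_rot: [0.556, 0.707, 0.427, -0.097]
contact_force: [0.1, -0.4, -0.6]
opening: 0.681
finger_force: 40.0
[  1.3   0.9 -44.8] [ 0.06 -0.17 -0.01]
```

```bash
python3 -m pendant '[0.6,-0.012,0,0.012,0,0,0, 0.6,-0.024,0,0.024,0,0,0, 0.6,-0.034,0,0.034,0,0,0, 0.6,-0.044,0,0.044,0,0,0, 0.6,-0.053,0,0.053,0,0,0, 0.6,-0.062,0,0.062,0,0,0]'
python3 -m pendant '[0.6,-0.005,0,0.005,0,0,0, 0.6,-0.01,0,0.01,0,0,0, 0.6,-0.01,0,0.01,0,0,0]'
python3 - <<'E'
from h import *
st=r.get_state();Rt=R.from_quat(st["eef_rot"]);Rc=Rt*RG.inv()*RC; foot=st["tool_pos"]-Rc.apply(RC.inv().apply(PG-FOOT))
print(np.round(RPK.inv().apply(foot-P0)*1e3,1),np.degrees((RC0.inv()*Rc).as_rotvec()).round(2),EN@st["contact_force"])
E
```

```text
clock: 11.75
tool_pos: [0.5599, 0.1772, 0.1138]
eef_rot: [0.554, 0.707, 0.428, -0.097]
contact_force: [-3.9, -5.7, 6.7]
opening: 0.67
finger_force: 40.0
clock: 12.05
tool_pos: [0.5612, 0.1772, 0.1117]
eef_rot: [0.554, 0.707, 0.428, -0.097]
contact_force: [-3.6, -4.3, 4.1]
opening: 0.677
finger_force: 40.0
[  1.6   1.4 -57.9] [ 0.17 -0.04  0.04] 5.41750784015437
```

```bash
python3 -m pendant '[0.6,-0.01,0,0.01,0,0,0, 0.6,-0.018,0,0.018,0,0,0, 0.6,-0.018,0,0.018,0,0,0]'
python3 -m pendant '[0.6,-0.01,0,0.01,0,0,0, 0.6,-0.018,0,0.018,0,0,0, 0.6,-0.018,0,0.018,0,0,0]'
python3 - <<'E'
from h import *
st=r.get_state();Rt=R.from_quat(st["eef_rot"]);Rc=Rt*RG.inv()*RC; foot=st["tool_pos"]-Rc.apply(RC.inv().apply(PG-FOOT))
print(np.round(RPK.inv().apply(foot-P0)*1e3,1),np.degrees((RC0.inv()*Rc).as_rotvec()).round(2),EN@st["contact_force"])
E
```

```text
clock: 12.35
tool_pos: [0.5614, 0.1773, 0.1113]
eef_rot: [0.553, 0.707, 0.43, -0.098]
contact_force: [-12.9, -20.8, 21.2]
opening: 0.679
finger_force: 40.0
clock: 12.65
tool_pos: [0.5618, 0.1781, 0.1106]
eef_rot: [0.551, 0.708, 0.432, -0.099]
contact_force: [-20.5, -30.7, 34.1]
opening: 0.678
finger_force: 40.0
[  2.    3.  -59.2] [0.47 0.47 0.18] 40.057635035402484
```

```bash
python3 -m pendant '[0.6,0.015,0,-0.015,0,0,0, 0.6,0.03,0,-0.03,0,0,0, 0.95,0.03,0,-0.03,0,0,0, 0.95,0.03,0,-0.03,0,0,0, 0.95,0.03,0,-0.03,0,0,0]'
python3 -m pendant '[0.95,0,0,-0.15,0,0,0, 0.95,0,0,-0.3,0,0,0, 0.95,0,0,-0.6,0,0,0, 0.95,0,0,-0.6,0,0,0, 0.95,0,0,-0.6,0,0,0]'
python3 - <<'E'
from h import *
w=snap("wrist","w5");
foot=P0-.06*EN
for nm,f in (("held",foot),("fixed",(P0+P1)/2-.06*EN)):
  print(nm,[proj(w,f+EN*.1+EX*a+EY*b,1).round(1).tolist() for a,b in ((.03,.012),(.03,-.012),(-.03,-.012),(-.03,.012))])
cv2.imwrite("pics/w5b.png",w["img"][...,::-1])
print(r.get_state()["q"])
E
```

```text
clock: 13.15
tool_pos: [0.5627, 0.177, 0.109]
eef_rot: [0.555, 0.707, 0.427, -0.097]
contact_force: [-0.5, -0.1, -0.6]
opening: 0.929
finger_force: 0.0
clock: 13.65
tool_pos: [0.5327, 0.1121, 0.1648]
eef_rot: [0.556, 0.707, 0.427, -0.096]
contact_force: [0.0, -0.6, 0.4]
opening: 0.952
finger_force: 0.0
held [[320.4, 187.0], [322.4, 217.5], [234.0, 217.6], [236.2, 187.2]]
fixed [[314.2, 111.0], [316.1, 132.4], [240.9, 132.6], [242.9, 111.2]]
[ 0.83433052  1.21320895 -1.24600739  2.22144312  2.05859754  0.2455059
 -1.57961967]
```

View pics/w5b.png

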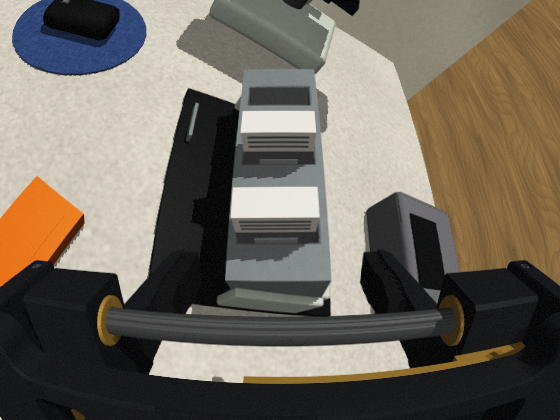

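The cassette sits level with the fixed one: its lid is at about (231-320, 187-217) against a predicted home position of (235-321, 187-217). I'll check the edges numerically and plan the move to cassette1.

```bash
cat >> h.py <<'E'
RD=R.from_matrix(np.array([[0,1,0],[1,0,0],[0,0,-1.]]).T)
E
python3 - <<'E'
from h import *
g=load("w5")["img"].astype(int).mean(2).round().astype(int)
print("new",g[180:225,275].tolist(),g[205,225:245].tolist(),g[205,310:330].tolist())
print("fix",g[105:140,278].tolist(),g[120,235:250].tolist(),g[120,305:322].tolist())
st=r.get_state();print(inpk([0,0,100]),delta([.46,-.27,.26],RD),delta([.46,0.05,.30],RD))
E
```

```text
new [134, 133, 136, 135, 135, 134, 156, 225, 231, 231, 230, 229, 230, 230, 230, 230, 230, 231, 230, 230, 231, 230, 230, 230, 232, 231, 232, 231, 231, 229, 230, 231, 231, 231, 230, 231, 229, 201, 109, 109, 101, 59, 61, 100, 87] [8, 11, 6, 3, 10, 95, 184, 226, 231, 229, 231, 230, 228, 229, 230, 230, 230, 229, 229, 230] [232, 229, 231, 231, 231, 231, 231, 232, 209, 146, 137, 136, 133, 135, 137, 132, 161, 193, 203, 200]
fix [114, 135, 135, 134, 134, 158, 229, 230, 229, 231, 228, 230, 229, 231, 231, 229, 230, 230, 229, 229, 232, 228, 230, 229, 230, 230, 227, 159, 107, 109, 111, 76, 47, 80, 111] [11, 8, 11, 87, 134, 132, 160, 229, 231, 228, 230, 229, 231, 231, 230] [230, 229, 230, 230, 230, 229, 231, 230, 230, 223, 169, 134, 140, 133, 127, 108, 109]
[ 0.4697 -0.0025 -0.4731] (array([-1.2272, -0.1487, -2.3725]), array([ 0.3089, -0.4896,  0.1416])) (array([ 0.434 ,  0.0221, -1.0184]), array([ 0.3089, -0.4896,  0.1416]))
```

```bash
python3 -m pendant '[0.95,0,0,-0.33,0,0,0, 0.95,0.2,0,-0.66,0,0,0, 0.95,0.434,0.02,-1,0.154,-0.245,0.07, 0.95,0.434,0.02,-1,0.154,-0.245,0.07, 0.95,0.434,0.02,-1,0.154,-0.245,0.07, 0.95,0.434,0.02,-1,0.154,-0.245,0.07, 0.95,0.434,0.02,-1,0.154,-0.245,0.07]'
python3 - <<'E'
from h import *
st=r.get_state();print(delta([.46,-.1,.30],RD),st["q"])
E
```

```text
clock: 14.4
tool_pos: [0.4586, 0.0529, 0.2996]
eef_rot: [0.648, 0.728, 0.218, -0.05]
contact_force: [1.1, -0.0, -0.2]
opening: 0.949
finger_force: 0.0
(array([-0.9398, -0.0564, -0.3909]), array([ 0.1525, -0.244 ,  0.0728])) [ 0.916778    0.70432305 -1.43901458  2.13849649  0.73892055  0.62080092
 -0.78691275]
```

```bash
python3 -m pendant '[0.95,-0.94,-0.056,-0.391,0.153,-0.244,0.073, 0.95,-0.94,-0.056,-0.391,0.153,-0.244,0.073, 0.95,-0.94,-0.056,-0.391,0.153,-0.244,0.073, 0.95,-0.94,-0.056,-0.391,0.153,-0.244,0.073, 0.95,-0.94,-0.056,-0.391,0.153,-0.244,0.073, 0.95,-0.94,-0.056,-0.391,0.153,-0.244,0.073]'
python3 - <<'E'
from h import *
st=r.get_state();print(delta([.46,-.25,.28],RD),st["q"])
E
```

```text
clock: 15.0
tool_pos: [0.461, -0.0994, 0.2979]
eef_rot: [0.707, 0.707, 0.002, -0.001]
contact_force: [-0.6, -0.3, 0.4]
opening: 0.95
finger_force: 0.0
(array([-1.0042, -0.0076,  0.1151]), array([ 0.001 , -0.0028,  0.0005])) [ 0.86436815  0.67188402 -1.27323639  1.90450888  0.71650899  1.12357141
 -0.69015695]
```

```bash
python3 -m pendant '[0.95,-1,-0.008,0.115,0,0,0, 0.95,-1,-0.008,0.115,0,0,0, 0.95,-1,-0.008,0.115,0,0,0, 0.95,-1,-0.008,0.115,0,0,0, 0.95,-1,-0.008,0.115,0,0,0]'
python3 - <<'E'
from h import *
w=snap("wrist","w6");print(r.get_state()["q"].round(2) if hasattr(r.get_state()["q"],"round") else r.get_state()["q"])
cv2.imwrite("pics/w6b.png",w["img"][...,::-1])
E
```

```text
clock: 15.5
tool_pos: [0.4592, -0.251, 0.2802]
eef_rot: [0.708, 0.706, 0.002, -0.001]
contact_force: [-0.6, -0.1, 0.3]
opening: 0.945
finger_force: 0.0
[ 1.09  0.77 -1.26  1.79  0.79  1.19 -0.41]
```

View pics/w6b.png

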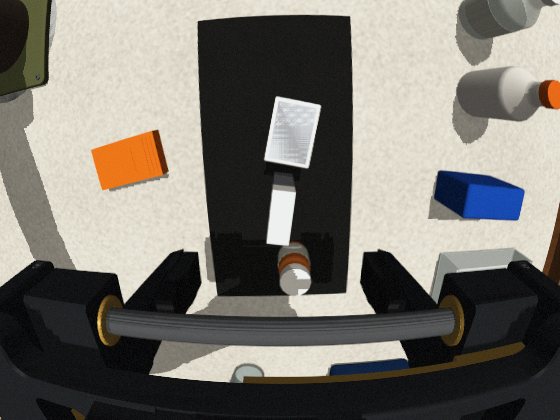

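The picture shows cassette1's white lid top at about (267-297, 190-245), the file box at (293,132) and the jar at (295,270). Measuring the lid on the plane z=0.103.

```bash
python3 - <<'E'
from h import *
w=load("w6");im=w["img"].astype(int);g=im.min(2)
m=np.zeros(g.shape,bool);m[180:250,255:305]=g[180:250,255:305]>190
c=max(cv2.findContours(m.astype(np.uint8),cv2.RETR_EXTERNAL,cv2.CHAIN_APPROX_NONE)[0],key=cv2.contourArea)[:,0]
print(quad(m))
P=np.array([onz(w,p,.103,1)[:2] for p in c],np.float32)
rc=cv2.minAreaRect((P*1000));print(rc)
print(g[183:198,285].tolist(),g[235:252,275].tolist())
for v in (200,218,236): print(v,g[v,258:305].tolist())
E
```

```text
(array([[273, 190],
       [295, 193],
       [288, 244],
       [267, 242]], dtype=int32), 1142.0)
((459.8550720214844, -284.67608642578125), (59.773231506347656, 23.832983016967773), 83.02323913574219)
[59, 59, 83, 134, 136, 135, 137, 153, 216, 238, 238, 238, 238, 237, 238] [238, 237, 238, 239, 238, 238, 238, 237, 231, 167, 20, 22, 17, 11, 19, 8, 11]
200 [25, 24, 27, 22, 22, 24, 20, 25, 22, 25, 25, 19, 60, 171, 238, 237, 238, 237, 239, 238, 238, 238, 238, 238, 238, 237, 238, 238, 238, 237, 238, 237, 239, 237, 238, 238, 216, 53, 24, 22, 21, 24, 24, 24, 24, 28, 23]
218 [25, 21, 23, 24, 26, 27, 26, 24, 26, 22, 69, 172, 237, 237, 238, 239, 237, 237, 238, 238, 239, 238, 238, 239, 237, 238, 238, 237, 237, 238, 237, 237, 238, 230, 157, 23, 22, 22, 23, 25, 26, 26, 22, 27, 25, 20, 22]
236 [25, 24, 23, 20, 25, 26, 21, 24, 72, 184, 239, 237, 237, 238, 238, 237, 238, 237, 237, 238, 238, 237, 237, 238, 238, 238, 238, 238, 238, 236, 237, 216, 58, 28, 25, 27, 21, 29, 21, 23, 25, 27, 16, 18, 16, 16, 14]
```

```bash
cat >> h.py <<'E'
C1=np.array([.4599,-.2847,.003]);W1=np.array([.1219,.9925,0]);N1=np.array([.9925,-.1219,0])
RP1=R.from_matrix(np.column_stack([W1,N1,-UP]))
E
python3 - <<'E'
from h import *
print(delta(C1+[0,0,.12],RP1),delta(C1+[0,0,.07],RP1))
E
```

```text
(array([-2.3830e-01, -1.0000e-03,  1.0514e+00]), array([ 0.0016, -0.0028,  0.0773])) (array([-0.2397, -0.0019,  1.3847]), array([ 0.0016, -0.0028,  0.0773]))
```

```bash
python3 -m pendant '[0.95,-0.238,-0.001,0.3,0.002,-0.003,0.077, 0.95,-0.238,-0.001,0.6,0.002,-0.003,0.077, 0.95,-0.238,-0.001,0.85,0.002,-0.003,0.077, 0.95,-0.238,-0.001,0.95,0.002,-0.003,0.077, 0.95,-0.238,-0.001,0.95,0.002,-0.003,0.077]'
python3 - <<'E'
from h import *
print(delta(C1+[0,0,.07],RP1))
w=snap("wrist","w7")
g=w["img"].astype(int).min(2)
m=g>190; m[:180]=0;m[330:]=0;m[:,:230]=0;m[:,330:]=0
c=max(cv2.findContours(m.astype(np.uint8),cv2.RETR_EXTERNAL,cv2.CHAIN_APPROX_NONE)[0],key=cv2.contourArea)[:,0]
print(quad(m),cv2.minAreaRect(np.array([onz(w,p,.103,1)[:2]*1000 for p in c],np.float32)))
E
```

```text
clock: 16.05
tool_pos: [0.4597, -0.2844, 0.1377]
eef_rot: [0.748, 0.663, -0.001, -0.001]
contact_force: [1.1, 0.1, 0.3]
opening: 0.95
finger_force: 0.0
(array([-0.0016,  0.0031,  0.4315]), array([-0.0017,  0.0004,  0.0015]))
(array([[301, 196],
       [300, 261],
       [262, 262],
       [260, 196]], dtype=int32), 2630.0) ((460.7886047363281, -277.0302429199219), (43.622352600097656, 24.15001678466797), 82.96488952636719)
```

```bash
python3 -m pendant '[0.95,0,0.003,0.15,0,0,0, 0.95,0,0.003,0.3,0,0,0, 0.95,0,0.003,0.43,0,0,0, 0.95,0,0.003,0.43,0,0,0, 0.6,0,0.003,0.43,0,0,0, 0.2,0,0.003,0.43,0,0,0, 0.2,0,0.003,0.43,0,0,0, 0.2,0,0.003,0.43,0,0,0, 0.2,0,0.003,0.43,0,0,0, 0.2,0,0.003,0.43,0,0,0]' 40
python3 - <<'E'
from h import *
print(delta(C1+[0,0,.07],RP1), r.get_state()["q"])
E
```

```text
clock: 17.1
tool_pos: [0.4604, -0.2868, 0.0742]
eef_rot: [0.749, 0.662, -0.001, 0.001]
contact_force: [0.0, 0.2, 0.0]
opening: 0.425
finger_force: 0.0
(array([ 0.0136, -0.0049,  0.0083]), array([-0.0002,  0.0018, -0.0009])) [ 1.00680429  1.03673864 -0.98351875  1.91574685  1.1557589   0.90293155
 -0.7217671 ]
```

Still closing; keep holding.

```bash
python3 -m pendant '[0.2,0,0,0,0,0,0, 0.2,0,0,0,0,0,0, 0.2,0,0,0,0,0,0, 0.2,0,0,0,0,0,0]' 40
python3 - <<'E'
from h import *
print(delta(C1+[0,0,.07],RP1))
E
```

```text
clock: 17.5
tool_pos: [0.4603, -0.2867, 0.074]
eef_rot: [0.749, 0.662, -0.001, 0.001]
contact_force: [-0.1, -0.4, -0.4]
opening: 0.267
finger_force: 39.9
(array([ 0.0131, -0.0041,  0.0066]), array([-0.0004,  0.0017, -0.0009]))
```

```bash
python3 -m pendant '[0.2,0,0,-0.1,0,0,0, 0.2,0,0,-0.4,0,0,0, 0.2,0,0,-0.7,0,0,0, 0.2,0,0,-1,0,0,0, 0.2,0,0,-1,0,0,0]'
cat >> h.py <<'E'
F1=np.array([.0020,0,.071])
RI1=R.from_matrix(np.column_stack([-EX,EY,-EN]))
def tool1(foot): return foot-RI1.apply(F1)
RV=R.from_euler("z",45,degrees=True)*RD
E
python3 - <<'E'
from h import *
print(delta([.47,-.10,.25],RD),delta([.48,.05,.27],RV),tool1(P1+.035*EN),r.get_state()["q"])
E
```

```text
clock: 18.0
tool_pos: [0.464, -0.286, 0.2297]
eef_rot: [0.749, 0.662, 0.002, 0.005]
contact_force: [1.5, 0.9, -0.3]
opening: 0.266
finger_force: 39.9
(array([ 1.2348, -0.1118, -0.142 ]), array([ 0.006 ,  0.0031, -0.0785])) (array([ 2.2348, -0.1673, -0.2801]), array([ 0.0045,  0.0053, -0.5785])) [0.51544329 0.32102633 0.18789869] [ 1.09002397  0.82959585 -1.15594961  1.80348608  0.86328726  1.10320629
 -0.50240676]
```

```bash
python3 -m pendant '[0.2,0.95,-0.08,-0.14,0,0,-0.078, 0.2,0.95,-0.08,-0.14,0,0,-0.078, 0.2,0.95,-0.08,-0.14,0,0,-0.078, 0.2,0.95,-0.08,-0.14,0,0,-0.078]'
python3 -m pendant '[0.2,1,0,0,0,0,-0.5, 0.2,1,0,0,0,0,-0.5, 0.2,1,0,0,0,0,-0.5, 0.2,1,0,0,0,0,-0.5, 0.2,1,0,0,0,0,-0.5, 0.2,1,0,0,0,0,-0.5, 0.2,1,0,0,0,0,-0.5]'
python3 - <<'E'
from h import *
print(delta([.45,.14,.27],RI1),r.get_state()["q"])
E
```

```text
clock: 18.4
tool_pos: [0.4667, -0.1367, 0.246]
eef_rot: [0.703, 0.711, 0.001, 0.001]
contact_force: [1.0, -1.0, -1.4]
opening: 0.27
finger_force: 39.9
clock: 19.1
tool_pos: [0.4659, 0.0059, 0.2432]
eef_rot: [0.383, 0.924, -0.002, -0.001]
contact_force: [0.4, -0.6, -1.3]
opening: 0.266
finger_force: 39.9
(array([ 0.7081,  0.5556, -0.181 ]), array([-0.1369, -0.3158, -0.5015])) [ 0.63866015  0.8185286  -1.36459601  1.99216201  0.90274926  1.14561855
 -0.3366483 ]
```

```bash
python3 -m pendant '[0.2,0.708,0.556,-0.181,-0.137,-0.316,-0.501, 0.2,0.708,0.556,-0.181,-0.137,-0.316,-0.501, 0.2,0.708,0.556,-0.181,-0.137,-0.316,-0.501, 0.2,0.708,0.556,-0.181,-0.137,-0.316,-0.501, 0.2,0.708,0.556,-0.181,-0.137,-0.316,-0.501, 0.2,0.708,0.556,-0.181,-0.137,-0.316,-0.501, 0.2,0.708,0.556,-0.181,-0.137,-0.316,-0.501, 0.2,0.708,0.556,-0.181,-0.137,-0.316,-0.501]'
python3 - <<'E'
from h import *
print(delta(tool1(P1+.08*EN),RI1),delta(tool1(P1+.035*EN),RI1),r.get_state()["q"])
E
```

```text
clock: 19.9
tool_pos: [0.4493, 0.1396, 0.2703]
eef_rot: [-0.01, 0.966, 0.002, 0.259]
contact_force: [-0.0, -0.2, -1.2]
opening: 0.267
finger_force: 39.9
(array([-0.1297,  1.2006,  0.4074]), array([-0.0008,  0.0005,  0.0006])) (array([-0.1294,  1.201 ,  0.7074]), array([-0.0008,  0.0005,  0.0006])) [ 0.25674184  0.63894564 -1.37556502  2.39985817  1.51529486  1.0368199
 -0.55829946]
```

```bash
python3 -m pendant '[0.2,-0.065,0.7,0,0,0,0, 0.2,-0.065,0.7,0,0,0,0, 0.2,-0.065,0.7,0,0,0,0, 0.2,-0.065,0.7,0,0,0,0]' >/dev/null
python3 -m pendant '[0.2,-0.064,0.5,0.1,0,0,0, 0.2,-0.064,0.5,0.4,0,0,0, 0.2,-0.064,0.5,0.5,0,0,0, 0.2,-0.064,0.5,0.5,0,0,0, 0.2,-0.064,0.5,0.5,0,0,0]'
python3 - <<'E'
from h import *
print(delta(tool1(P1+.03*EN),RI1),r.get_state()["q"])
w=snap("wrist","w8");s=snap("scene","s8")
for nm,f in (("new0",P0-.06*EN),("fixed",(P0+P1)/2-.06*EN)):
  print(nm,[proj(w,f+EN*.1+EX*a+EY*b,1).round(1).tolist() for a,b in ((.03,.012),(.03,-.012),(-.03,-.012),(-.03,.012))])
print("mouth",[proj(w,P1+EX*a+EY*b,1).round(1).tolist() for a,b in ((.032,.014),(.032,-.014),(-.032,-.014),(-.032,.014))])
st=r.get_state();Rt=R.from_quat(st["eef_rot"]);
print("held",[proj(w,st["tool_pos"]+Rt.apply(F1+[a,b,z]),1).round(1).tolist() for z in (-.1,0) for a,b in ((-.03,.012),(-.03,-.012),(.03,-.012),(.03,.012))])
a=cv2.resize(w["img"],(800,600),interpolation=cv2.INTER_CUBIC)
cv2.imwrite("pics/w8b.png",a[...,::-1])
E
```

```text
clock: 20.8
tool_pos: [0.5009, 0.32, 0.2158]
eef_rot: [-0.009, 0.966, 0.002, 0.259]
contact_force: [0.1, -0.1, -0.5]
opening: 0.27
finger_force: 39.9
(array([0.0089, 0.0054, 0.243 ]), array([-0.0012,  0.0005, -0.0009])) [-0.18356617  0.86627356 -1.18795767  2.08235131  1.55020315  1.22151609
 -0.60694078]
new0 [[125.0, 238.7], [102.7, 238.0], [92.3, 172.9], [115.4, 171.8]]
fixed [[205.5, 240.6], [178.2, 240.2], [171.2, 169.8], [200.2, 169.0]]
mouth [[296.5, 226.0], [266.5, 226.0], [265.5, 157.6], [297.4, 157.6]]
held [[308.0, 351.8], [256.9, 351.9], [251.7, 234.8], [314.1, 234.8], [298.2, 258.9], [265.7, 258.9], [264.4, 178.9], [299.8, 178.9]]
```

View pics/w8b.png

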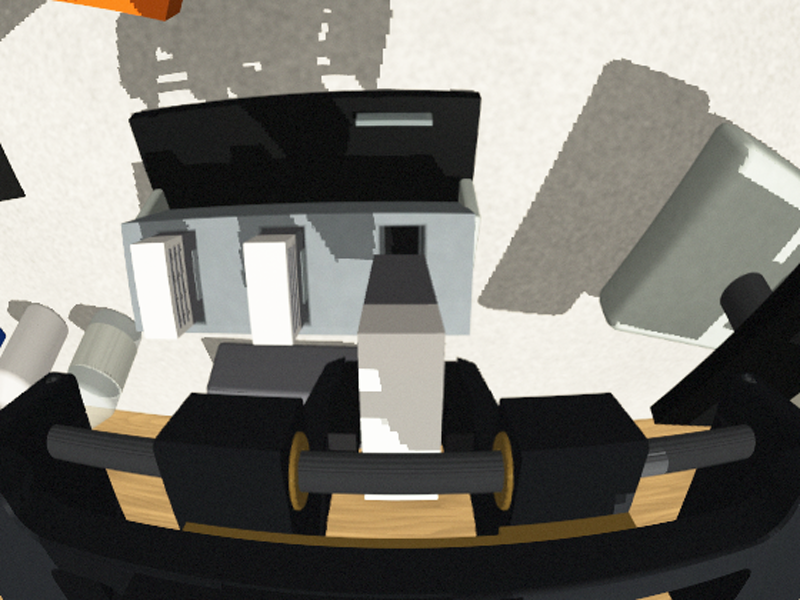

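The wrist view shows pocket1's mouth at (380-427, 225-250), partly hidden by the held cassette. The held cassette's foot edge is near (373-427, 256). Now a sub-pixel check of its lateral alignment.

```bash
python3 - <<'E'
from h import *
g=load("w8")["img"].astype(int).mean(2).round().astype(int)
print("mouth r162,168",g[162,255:310].tolist(),g[168,255:310].tolist())
for v in (190,200,225,245): print(v,g[v,240:325].tolist())
print("col282",g[150:250,282].tolist())
E
```

```text
mouth r162,168 [105, 107, 108, 108, 106, 113, 179, 181, 171, 168, 128, 85, 85, 81, 47, 32, 27, 31, 26, 16, 20, 16, 16, 15, 20, 16, 15, 21, 22, 17, 19, 23, 22, 17, 17, 16, 17, 28, 62, 73, 52, 66, 103, 153, 172, 178, 177, 178, 179, 180, 182, 182, 179, 180, 178] [106, 107, 111, 109, 110, 109, 122, 185, 178, 165, 133, 87, 85, 80, 54, 31, 35, 34, 32, 33, 16, 19, 17, 17, 16, 19, 19, 21, 17, 19, 15, 18, 14, 12, 17, 17, 20, 34, 60, 71, 52, 65, 103, 149, 178, 184, 183, 184, 182, 185, 183, 184, 182, 183, 182]
190 [182, 181, 181, 182, 183, 184, 182, 184, 183, 183, 183, 185, 183, 184, 186, 183, 185, 180, 169, 82, 52, 54, 56, 62, 55, 57, 58, 58, 54, 57, 56, 58, 58, 57, 57, 59, 55, 54, 54, 56, 57, 57, 59, 52, 57, 56, 55, 55, 56, 55, 56, 53, 56, 56, 56, 58, 59, 53, 57, 63, 122, 184, 184, 187, 183, 181, 186, 180, 183, 181, 183, 183, 181, 180, 181, 184, 181, 186, 184, 183, 183, 186, 183, 183, 182]
200 [188, 186, 186, 191, 187, 188, 187, 185, 187, 186, 186, 187, 185, 187, 186, 186, 172, 78, 57, 58, 56, 57, 60, 57, 55, 56, 58, 56, 53, 57, 58, 58, 56, 56, 57, 59, 57, 57, 57, 56, 55, 55, 57, 56, 57, 59, 
[... 779 characters left out ...]
88, 190, 189, 192, 190, 190, 188, 189, 190, 189, 190, 189, 189, 188, 189, 188, 190, 189, 190, 189, 188, 192, 188, 188, 191, 188, 190, 189, 188, 190, 187, 191, 191, 190, 187, 189, 221, 238, 237, 236, 237, 237, 238, 238, 238, 239, 240, 240, 239, 238]
col282 [182, 177, 181, 180, 179, 183, 174, 131, 53, 13, 15, 14, 21, 19, 9, 16, 20, 21, 21, 21, 16, 22, 16, 14, 18, 14, 19, 18, 49, 57, 56, 59, 53, 57, 56, 57, 58, 57, 58, 55, 59, 59, 56, 55, 56, 58, 55, 52, 56, 54, 57, 57, 56, 58, 60, 58, 54, 57, 53, 57, 54, 59, 67, 113, 127, 131, 127, 131, 128, 129, 126, 128, 132, 125, 131, 130, 130, 128, 131, 129, 126, 131, 131, 157, 192, 189, 190, 188, 188, 190, 190, 188, 191, 188, 189, 189, 189, 189, 190, 187]
```

```bash
python3 -m pendant '[0.2,0.005,0.015,0.13,0,0,0, 0.2,0.005,0.015,0.26,0,0,0, 0.2,0.005,0.015,0.36,0,0,0, 0.2,0.005,0.015,0.4,0,0,0, 0.2,0.005,0.015,0.4,0,0,0]'
python3 - <<'E'
from h import *
print(delta(tool1(P1+.005*EN),RI1))
w=snap("wrist","w9");g=w["img"].astype(int).mean(2).round().astype(int)
print("mouth",[proj(w,P1+EX*a+EY*b,1).round(1).tolist() for a,b in ((.032,.014),(.032,-.014),(-.032,-.014),(-.032,.014))])
print("col282",g[140:250,282].tolist())
for v in range(166,200,4): print(v,g[v,250:315].tolist())
E
```

```text
clock: 21.4
tool_pos: [0.5305, 0.3242, 0.1637]
eef_rot: [-0.01, 0.966, 0.003, 0.26]
contact_force: [-0.5, -0.6, -0.9]
opening: 0.268
finger_force: 39.9
(array([ 0.0065, -0.019 ,  0.0096]), array([-0.0003,  0.0012, -0.0007]))
mouth [[295.2, 254.3], [258.3, 254.3], [256.3, 171.1], [296.4, 171.0]]
col282 [11, 16, 16, 19, 12, 13, 18, 42, 69, 70, 68, 68, 66, 65, 69, 66, 70, 66, 65, 77, 99, 102, 99, 100, 102, 102, 102, 102, 103, 93, 89, 18, 21, 21, 15, 20, 20, 18, 49, 57, 57, 56, 57, 57, 54, 57, 56, 57, 53, 58, 55, 55, 56, 50, 56, 56, 56, 53, 56, 54, 56, 54, 58, 54, 58, 57, 55, 62, 57, 54, 57, 57, 70, 114, 128, 129, 128, 132, 129, 130, 127, 128, 130, 129, 129, 126, 129, 126, 129, 131, 132, 128, 134, 155, 190, 190, 187, 190, 189, 187, 191, 190, 189, 188, 191, 190, 190, 187, 189, 187]
166 [103, 102, 104, 100, 103, 102, 104, 103, 103, 106, 104, 103, 104, 104, 105, 104, 104, 102, 102, 105, 107, 107, 101, 105, 101, 103, 103, 104, 103, 104, 105, 105, 102, 107, 101, 102, 107, 103, 106, 103, 132, 181, 182, 181, 182, 183, 181, 182, 183, 181, 183, 183, 179, 181, 182, 178, 179, 181, 177, 175, 182, 17
[... 1601 characters left out ...]
 58, 58, 56, 57, 53, 58, 56, 57, 58, 55, 56, 57, 57, 58, 65, 130, 187, 184, 183, 184, 180, 184, 182, 180, 184, 183, 183, 185, 186, 186]
194 [110, 108, 105, 103, 92, 87, 71, 52, 55, 56, 54, 55, 56, 60, 55, 54, 54, 56, 54, 60, 55, 55, 58, 54, 53, 55, 54, 57, 54, 57, 56, 58, 56, 55, 55, 56, 54, 55, 54, 58, 53, 55, 60, 55, 53, 54, 55, 55, 58, 54, 62, 120, 179, 182, 179, 179, 183, 182, 182, 184, 184, 181, 180, 183, 184]
198 [103, 105, 105, 104, 96, 86, 70, 52, 55, 56, 58, 57, 56, 51, 58, 59, 56, 55, 56, 54, 55, 56, 55, 56, 57, 56, 52, 54, 54, 56, 56, 56, 56, 54, 56, 56, 57, 55, 53, 55, 54, 58, 58, 57, 56, 52, 55, 57, 56, 55, 60, 58, 107, 179, 180, 179, 183, 183, 180, 182, 180, 183, 180, 183, 184]
```

```bash
python3 - <<'E'
from h import *
w=load("w9")
def on(uv,h):
    o,d=ray(w,uv,1);p0=P1+h*EN;return RPK.inv().apply(o+d*(EN@(p0-o))/(EN@d)-P1)*1e3
st=r.get_state();hh=EN@(np.array(st["tool_pos"])+R.from_quat(st["eef_rot"]).apply(F1)-P1);print("foot h",hh)
for h in (.004,hh,.008): print("foot near edge",on((279,177.7),h).round(2),"L/R",on((261.5,178),h).round(2)[1],on((296.5,178),h).round(2)[1])
print("mouth near",on((279,170.9),0).round(2),"L/R",on((255.7,174),0)[1].round(2),on((296,174),0)[1].round(2))
print(inpk([1,0,0]),inpk([0,1,0]),delta(tool1(P1+.005*EN),RI1))
E
```

```text
foot h 0.007049996774989733
foot near edge [-28.05   1.89   4.  ] L/R -10.16 13.94
foot near edge [-28.72   1.9    7.05] L/R -9.98 13.78
foot near edge [-28.93   1.91   8.  ] L/R -9.92 13.74
mouth near [-32.04   1.88   0.  ] L/R -14.43 13.76
[-0.0067  0.      0.    ] [0.     0.0067 0.    ] (array([ 0.0068, -0.0226,  0.0137]), array([ 0.0004,  0.0014, -0.0005]))
```

```bash
python3 -m pendant '[0.2,0.009,-0.015,0,0,0,0, 0.2,0.009,-0.015,0,0,0,0, 0.2,0.009,-0.015,0,0,0,0, 0.2,0.009,-0.015,0,0,0,0]'
python3 - <<'E'
from h import *
print(delta(tool1(P1+.005*EN),RI1))
w=snap("wrist","w10");g=w["img"].astype(int).mean(2).round().astype(int)
print("mouth",[proj(w,P1+EX*a+EY*b,1).round(1).tolist() for a,b in ((.032,.014),(.032,-.014),(-.032,-.014),(-.032,.014))])
print("col282",g[160:185,282].tolist())
for v in (173,175,180,190): print(v,g[v,250:310].tolist())
E
```

```text
clock: 21.85
tool_pos: [0.5293, 0.3226, 0.1634]
eef_rot: [-0.01, 0.966, 0.003, 0.26]
contact_force: [0.6, 0.3, -1.3]
opening: 0.266
finger_force: 39.9
(array([-0.0015, -0.0087,  0.0126]), array([ 0.0004,  0.0017, -0.0004]))
mouth [[297.0, 255.3], [260.3, 255.4], [258.4, 172.5], [298.4, 172.5]]
col282 [68, 88, 104, 101, 101, 102, 103, 106, 106, 101, 103, 86, 51, 20, 19, 16, 21, 23, 44, 59, 58, 57, 56, 55, 55]
173 [103, 105, 103, 102, 105, 96, 90, 85, 54, 53, 54, 55, 70, 75, 16, 14, 23, 34, 26, 16, 16, 11, 15, 16, 22, 17, 19, 17, 19, 18, 22, 22, 20, 15, 9, 13, 20, 21, 17, 19, 12, 15, 52, 95, 64, 52, 49, 79, 128, 154, 180, 179, 179, 180, 179, 179, 176, 181, 179, 178]
175 [103, 103, 104, 105, 102, 100, 91, 84, 51, 56, 50, 55, 57, 72, 21, 27, 21, 32, 32, 32, 13, 20, 19, 19, 16, 18, 14, 17, 13, 16, 16, 18, 16, 16, 23, 12, 18, 17, 16, 13, 17, 20, 59, 92, 61, 52, 50, 85, 131, 152, 174, 180, 180, 178, 180, 181, 179, 179, 182, 180]
180 [104, 103, 106, 106, 105, 99, 86, 82, 52, 53, 55, 54, 56, 58, 54, 53, 60, 54, 55, 56, 54, 53, 56, 55, 54, 51, 53, 55, 53, 58, 53, 57, 58, 55, 55, 56, 57, 56, 53, 55, 56, 58, 59, 55, 57, 59, 54, 79, 126, 151, 176, 176, 178, 179, 181, 181, 180, 184, 179, 182]
190 [108, 109, 109, 105, 108, 105, 88, 84, 63, 58, 55, 55, 58, 58, 60, 54, 55, 54, 59, 54, 58, 56, 56, 57, 56, 56, 54, 56, 58, 54, 55, 54, 56, 53, 58, 55, 58, 57, 58, 56, 53, 56, 56, 56, 58, 59, 56, 56, 55, 75, 136, 185, 184, 187, 185, 188, 185, 185, 185, 187]
```

```bash
python3 -m pendant '[0.2,0.002,-0.008,0,0,0,0, 0.2,0.002,-0.008,0,0,0,0, 0.2,0.002,-0.008,0.02,0,0,0, 0.2,0.002,-0.008,0.04,0,0,0, 0.2,0.002,-0.008,0.06,0,0,0, 0.2,0.002,-0.008,0.08,0,0,0, 0.2,0.002,-0.008,0.1,0,0,0, 0.2,0.002,-0.008,0.1,0,0,0]'
python3 - <<'E'
from h import *
print(delta(tool1(P1-.06*EN),RI1))
E
```

```text
clock: 22.7
tool_pos: [0.5367, 0.3212, 0.1494]
eef_rot: [-0.01, 0.966, 0.003, 0.26]
contact_force: [0.1, -0.2, -1.6]
opening: 0.27
finger_force: 39.9
(array([-0.0048,  0.0023,  0.3405]), array([-0.0003,  0.0011, -0.0005]))
```

```bash
python3 -m pendant '[0.2,0,0,0.04,0,0,0, 0.2,0,0,0.08,0,0,0, 0.2,0,0,0.12,0,0,0, 0.2,0,0,0.16,0,0,0, 0.2,0,0,0.2,0,0,0, 0.2,0,0,0.235,0,0,0, 0.2,0,0,0.235,0,0,0]'
python3 - <<'E'
from h import *
print(delta(tool1(P1-.06*EN),RI1))
E
```

```text
clock: 23.4
tool_pos: [0.5545, 0.3213, 0.1186]
eef_rot: [-0.01, 0.966, 0.002, 0.26]
contact_force: [-0.5, 0.1, -1.0]
opening: 0.268
finger_force: 39.9
(array([-0.0055,  0.0037,  0.1033]), array([-0.0006,  0.001 , -0.0005]))
```

Now press through the floor travel slowly.

```bash
python3 -m pendant '[0.2,0,0,0.015,0,0,0, 0.2,0,0,0.03,0,0,0, 0.2,0,0,0.045,0,0,0, 0.2,0,0,0.06,0,0,0, 0.2,0,0,0.075,0,0,0, 0.2,0,0,0.09,0,0,0, 0.2,0,0,0.1,0,0,0]'
python3 -m pendant '[0.2,0,0,0.008,0,0,0, 0.2,0,0,0.016,0,0,0, 0.2,0,0,0.016,0,0,0]'
python3 - <<'E'
from h import *
print(delta(tool1(P1-.06*EN),RI1),EN@r.get_state()["contact_force"])
E
```

```text
clock: 24.1
tool_pos: [0.5618, 0.3221, 0.1066]
eef_rot: [-0.01, 0.966, 0.003, 0.26]
contact_force: [-5.4, -2.1, 10.5]
opening: 0.269
finger_force: 39.9
clock: 24.4
tool_pos: [0.5619, 0.3223, 0.1065]
eef_rot: [-0.011, 0.965, 0.003, 0.261]
contact_force: [-12.1, -5.9, 19.0]
opening: 0.267
finger_force: 40.0
(array([-0.003 , -0.0023,  0.0081]), array([0.0006, 0.0022, 0.0006])) 22.562301329879787
```

```bash
python3 -m pendant '[0.2,0,0,0.008,0,0,0, 0.2,0,0,0.014,0,0,0, 0.2,0,0,0.014,0,0,0]'
python3 -m pendant '[0.2,0,0,-0.015,0,0,0, 0.2,0,0,-0.028,0,0,0, 0.4,0,0,-0.028,0,0,0, 0.55,0,0,-0.028,0,0,0, 0.55,0,0,-0.028,0,0,0, 0.55,0,0,-0.028,0,0,0]'
python3 -m pendant '[0.55,0,0,-0.1,0,0,0, 0.55,0,0,-0.3,0,0,0, 0.55,0,0,-0.6,0,0,0, 0.55,0,0,-0.6,0,0,0]'
python3 - <<'E'
from h import *
w=snap("wrist","w11");snap("scene","s11");snap("top","t11")
for nm,f in (("p0",P0-.06*EN),("fixed",(P0+P1)/2-.06*EN),("p1",P1-.06*EN)):
  print(nm,[proj(w,f+EN*.1+EX*a+EY*b,1).round(1).tolist() for a,b in ((.03,.012),(.03,-.012),(-.03,-.012),(-.03,.012))])
cv2.imwrite("pics/w11b.png",cv2.resize(w["img"],(800,600),interpolation=cv2.INTER_CUBIC)[...,::-1])
g=w["img"].astype(int).min(2)
for v in (190,215): print(v,g[v,60:330].tolist())
E
```

```text
clock: 24.7
tool_pos: [0.562, 0.3225, 0.1064]
eef_rot: [-0.011, 0.965, 0.003, 0.261]
contact_force: [-19.1, -8.6, 31.2]
opening: 0.271
finger_force: 40.1
clock: 25.3
tool_pos: [0.5621, 0.3219, 0.1059]
eef_rot: [-0.01, 0.966, 0.003, 0.26]
contact_force: [-0.1, 0.1, -0.1]
opening: 0.548
finger_force: 0.0
clock: 25.7
tool_pos: [0.5146, 0.3246, 0.1897]
eef_rot: [-0.012, 0.965, 0.007, 0.262]
contact_force: [0.6, 1.2, 0.3]
opening: 0.547
finger_force: 0.0
p0 [[104.1, 253.4], [80.8, 252.1], [67.4, 181.9], [91.5, 180.9]]
fixed [[190.5, 256.9], [160.7, 256.0], [151.1, 178.9], [182.9, 178.2]]
p1 [[290.9, 257.9], [258.1, 257.9], [256.3, 177.3], [292.0, 177.3]]
190 [231, 233, 231, 231, 230, 225, 174, 221, 250, 249, 250, 249, 250, 250, 249, 249, 250, 250, 250, 250, 250, 250, 250, 250, 250, 250, 250, 250, 250, 250, 250, 243, 152, 147, 146, 143, 72, 90, 106, 124, 69, 135, 148, 117, 88, 138, 146, 128, 75, 64, 68, 66, 65, 67, 103, 131, 100, 99, 102, 142, 172, 170, 173, 171, 168, 170, 172, 171, 171, 173, 173, 172, 173, 169, 171, 171, 171, 168, 169, 170, 173, 173, 171, 171, 173, 174, 168, 171, 172, 169
[... 1531 characters left out ...]
1, 118, 112, 131, 95, 139, 71, 65, 67, 96, 125, 100, 100, 111, 145, 169, 176, 177, 174, 177, 176, 175, 178, 177, 177, 176, 179, 178, 179, 178, 179, 181, 179, 177, 178, 181, 181, 179, 180, 181, 180, 180, 182, 178, 183, 185, 186, 181, 181, 181, 182, 182, 182, 181, 182, 182, 176, 99, 101, 101, 102, 101, 100, 100, 100, 97, 130, 226, 251, 251, 250, 251, 251, 250, 251, 251, 251, 251, 251, 251, 251, 251, 251, 251, 251, 251, 251, 251, 251, 251, 251, 251, 251, 251, 251, 252, 251, 251, 252, 251, 251, 245, 184, 116, 145, 182, 181, 182, 180, 180, 180, 179, 179, 176, 179, 178, 176, 179, 173, 175, 177, 179, 177, 177, 181, 181, 181, 180, 183, 181, 182, 182, 181, 178, 181, 178, 179, 180, 181, 197, 215, 224]
```

View pics/w11b.png

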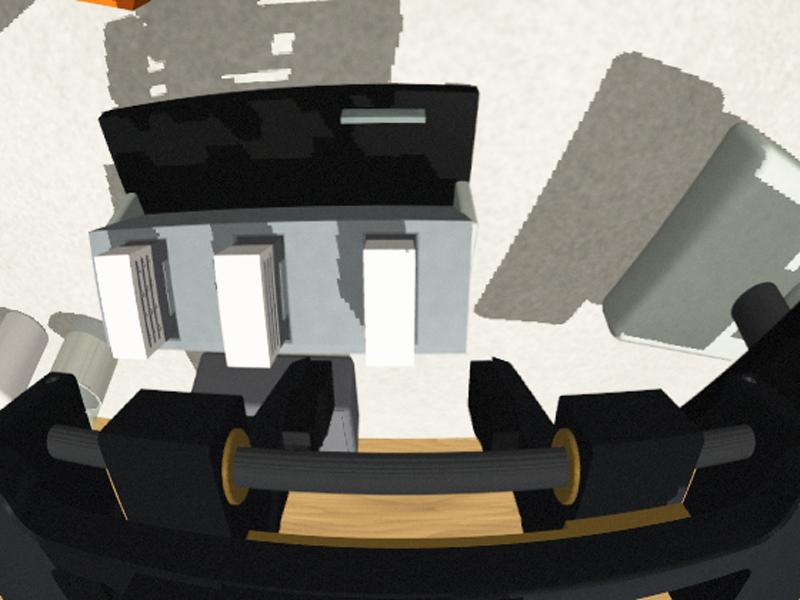

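All three lids sit in a row and look level, with their top ends at rows 240-250 in this picture. A last numeric check compares the lid widths of the loaded cassettes with the fixed one, and checks the bystanders in the top view.

```bash
python3 - <<'E'
from h import *
import pickle
w=load("w11");g=w["img"].astype(int).min(2);h=.04
def on(uv,h):
    o,d=ray(w,uv,1);p0=P0+h*EN;return RPK.inv().apply(o+d*(EN@(p0-o))/(EN@d)-P0)*1e3
for nm,a,b in (("p0",60,110),("fix",140,195),("p1",240,310)):
    W=[];C=[]
    for v in range(195,245,2):
        u=np.flatnonzero(g[v,a:b]>243)+a; q=[on((u.min()-.7,v),h),on((u.max()+.7,v),h)]; W.append(q[1][1]-q[0][1]);C.append((q[1][1]+q[0][1])/2)
    u=int(np.median(np.flatnonzero(g[220,a:b]>235)+a));col=np.flatnonzero(g[150:280,u]>243)+150;print(nm,"width if home",np.median(W).round(2),"centre y",np.median(C).round(2),"x ends",on((u,col.min()-.5),h)[0].round(2),on((u,col.max()+.5),h)[0].round(2))
d=pickle.load(open("snap0.pkl","rb"))
df=np.abs(load("t11")["img"].astype(int)-d["top"]["img"]).max(2)>40
n,l,s,c=cv2.connectedComponentsWithStats(df.astype(np.uint8))
print([s[i].tolist() for i in range(1,n) if s[i,4]>25])
E
```

```text
p0 width if home 23.93 centre y -1.42 x ends -32.07 28.35
fix width if home 23.78 centre y 73.54 x ends -29.99 29.35
p1 width if home 23.89 centre y 148.42 x ends -31.88 28.02
[[64, 152, 276, 245, 29234], [232, 158, 9, 28, 68], [201, 169, 36, 31, 700], [148, 176, 19, 31, 334], [387, 217, 26, 13, 280], [351, 218, 8, 9, 43], [322, 267, 47, 123, 4060], [0, 369, 37, 46, 1296], [315, 377, 5, 6, 26], [266, 380, 51, 40, 1612], [361, 403, 9, 17, 96]]
```

Both look home. There is plenty of time, so I'll confirm by pressing each lid axially with closed fingertips and comparing the stop heights.

```bash
python3 - <<'E'
from h import *
print(delta(P1+.05*EN-.002*EX-.0015*EY,RI1),delta(P0+.05*EN-.002*EX-.0015*EY,RI1))
E
```

```text
(array([ 0.0252, -0.0082,  0.349 ]), array([-0.0001,  0.0021, -0.0003])) (array([ 0.025 , -1.0077,  0.349 ]), array([-0.0001,  0.0021, -0.0003]))
```

```bash
python3 -m pendant '[0,0,0,0,0,0,0, 0,0,0,0,0,0,0, 0,0,0,0,0,0,0, 0,0,0,0,0,0,0, 0,0,0,0,0,0,0, 0,0,0,0,0,0,0, 0,0,0,0,0,0,0]' 20
```

```text
clock: 26.55
tool_pos: [0.5168, 0.321, 0.1841]
eef_rot: [-0.01, 0.966, 0.003, 0.26]
contact_force: [0.4, -0.3, 0.2]
opening: 0.007
finger_force: 0.0
```

```bash
python3 -m pendant '[0,0.022,0,0.15,0,0,0, 0,0.022,0,0.3,0,0,0, 0,0.022,0,0.36,0,0,0, 0,0.022,0,0.39,0,0,0, 0,0.022,0,0.41,0,0,0, 0,0.022,0,0.425,0,0,0, 0,0.022,0,0.435,0,0,0, 0,0.022,0,0.435,0,0,0]'
python3 - <<'E'
from h import *
s=r.get_state();print(RPK.inv().apply(s["tool_pos"]-P1)*1e3,EN@s["contact_force"])
E
python3 -m pendant '[0,0,0,0.01,0,0,0, 0,0,0,0.02,0,0,0, 0,0,0,0.02,0,0,0]'
python3 - <<'E'
from h import *
s=r.get_state();print(RPK.inv().apply(s["tool_pos"]-P1)*1e3,EN@s["contact_force"])
E
```

```text
clock: 27.35
tool_pos: [0.5439, 0.3251, 0.1305]
eef_rot: [-0.012, 0.965, 0.006, 0.261]
contact_force: [-15.2, -3.6, 23.1]
opening: 0.003
finger_force: 13.8
[-1.97186222  3.50989261 42.0289239 ] 27.652330782287432
clock: 27.65
tool_pos: [0.544, 0.3255, 0.1302]
eef_rot: [-0.014, 0.965, 0.006, 0.261]
contact_force: [-25.7, -9.2, 40.6]
opening: 0.005
finger_force: 24.0
[-2.0443473   3.86049023 41.73341985] 48.07010803661771
```

```bash
python3 -m pendant '[0,0,0,-0.05,0,0,0, 0,0,0,-0.25,0,0,0, 0,0,0,-0.25,0,0,0, 0,0,-0.33,-0.25,0,0,0, 0,0,-0.66,-0.25,0,0,0, 0,0,-1,-0.25,0,0,0, 0,0,-1,-0.25,0,0,0, 0,0,-1,-0.25,0,0,0]'
python3 - <<'E'
from h import *
s=r.get_state();print(RPK.inv().apply(s["tool_pos"]-P0)*1e3,delta(P0+.043*EN-.002*EX-.0015*EY,RI1))
E
```

```text
clock: 28.45
tool_pos: [0.5329, 0.1697, 0.1557]
eef_rot: [-0.009, 0.966, 0.002, 0.26]
contact_force: [-0.8, -0.3, -0.5]
opening: 0.009
finger_force: 0.0
[-1.64860393 -1.77718925 70.95260304] (array([0.0028, 0.0021, 0.1863]), array([-0.0009,  0.0015, -0.0016]))
```

```bash
python3 -m pendant '[0,0,0,0.08,0,0,0, 0,0,0,0.14,0,0,0, 0,0,0,0.17,0,0,0, 0,0,0,0.185,0,0,0, 0,0,0,0.2,0,0,0, 0,0,0,0.21,0,0,0, 0,0,0,0.21,0,0,0]'
python3 - <<'E'
from h import *
s=r.get_state();print(RPK.inv().apply(s["tool_pos"]-P0)*1e3,EN@s["contact_force"])
E
python3 -m pendant '[0,0,0,0.01,0,0,0, 0,0,0,0.02,0,0,0, 0,0,0,0.02,0,0,0]'
python3 - <<'E'
from h import *
s=r.get_state();print(RPK.inv().apply(s["tool_pos"]-P0)*1e3,EN@s["contact_force"])
E
```

```text
clock: 29.15
tool_pos: [0.5467, 0.1732, 0.1302]
eef_rot: [-0.012, 0.965, 0.004, 0.26]
contact_force: [-10.9, -2.7, 16.7]
opening: 0.003
finger_force: 9.8
[-2.39979941  1.46269737 41.92861135] 19.959187772938293
clock: 29.45
tool_pos: [0.5468, 0.1746, 0.13]
eef_rot: [-0.014, 0.965, 0.005, 0.261]
contact_force: [-23.2, -5.3, 37.6]
opening: 0.005
finger_force: 22.1
[-2.41129005  2.84711285 41.69227343] 44.20542767445321
```

Both lids stop at the same height, within 0.1 mm, so both are at the hard stop. Retreat and hand in.

```bash
python3 -m pendant '[0,0,0,-0.05,0,0,0, 0,0,0,-0.3,0,0,0, 0,0,0,-0.6,0,0,0, 0,0,0,-0.9,0,0,0, 0,0,0,-0.9,0,0,0, 0,0,0,-0.9,0,0,0]'
python3 - <<'E'
from h import *
t=snap("top","t12");s=snap("scene","s12")
cv2.imwrite("pics/fin.png",np.vstack([cv2.resize(t["img"][130:290,130:460],(660,320)),cv2.resize(s["img"][140:340,120:480],(660,280))])[...,::-1])
E
```

```text
clock: 30.05
tool_pos: [0.4824, 0.1704, 0.2437]
eef_rot: [-0.01, 0.965, 0.003, 0.261]
contact_force: [-0.1, -0.6, 0.3]
opening: 0.002
finger_force: 0.0
```

View pics/fin.png

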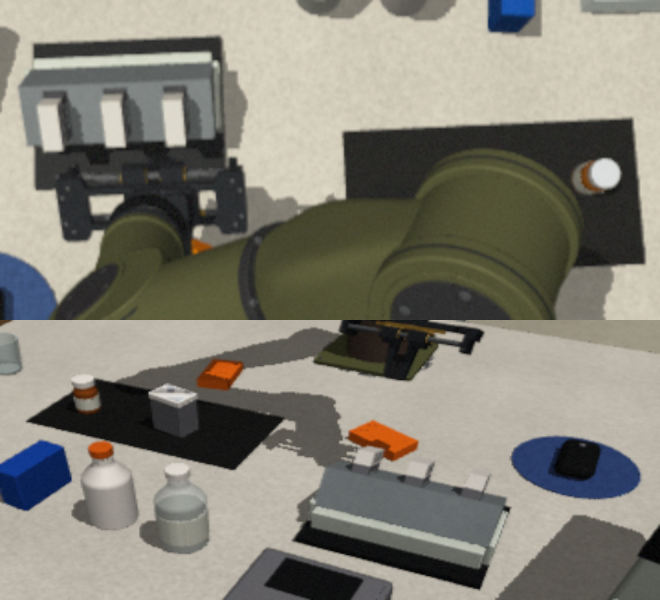

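The picture shows all three cassettes level in the magazine, with their lids at about (50,122), (114,120) and (174,118) in the top half. The jar, file box, slide box, bottles and mouse are still standing in place.

```bash
python3 -c "
from plant import r
print(r.finish_job())"
```

```text
the job is handed in; nothing more can be done
None
```

Both cassettes are in their pockets, lid end up and pressed to the hard stop, where the two lids stopped within 0.1 mm of each other; the bystanders look unmoved in the last pictures, and I handed the job in at about 30 s.

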